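# Proof-pull a hanger sample and set out the tested boxes

### The arm

A 6-joint arm with a two-finger parallel gripper is mounted at the origin on the work surface. World frame = base frame: x ahead of the robot, y to its left, z up, the work surface at z = 0. Lengths are in mm, angles in rad, forces in N, time in s.
With the tool pointing down it reaches from about 350 to 950 mm from the base axis. Payload 17.4 kg.
Tool frame: the origin (TCP) lies midway between the tips of the shut fingers; the grasp point (between the pads) lies 19 mm behind it; z points along the fingers, y is the line along which they close (so a half turn about z gives the same grasp; the last joint's range is limited). The gripper opens to 93 mm and grips with 3 to 60 N. Pads are 15 mm wide; open, the fingers measure 128 mm over their backs; the gripper's body (75 mm by 188 mm) begins 65 mm behind the grasp point.
Start: joints at [1.259, 0.116, 1.442, -0, 1.584, -0.038], TCP at [182.522, 649.86, 218.646] pointing down, gripper open.
Joint ranges: [-2.83, 2.83], [-0.83, 2.19], [0.07, 2.5], [-1.14, 4.28], [0.01, 3], [-2.97, 2.97]. Speed limits (rad/s): [1.89, 1.89, 2.22, 3.14, 3.14, 3.14].

### API

Orientations are given as a unit quaternion [x, y, z, w].
In Python, from rig import manip gives the robot as it stands. The module is installed in compiled form; this text tells all that it offers.
- The arm moves only by the shell command python3 -m crank 'ROWS' [OPENING] [FORCE]. ROWS is a JSON list of rows, 1 to 8 of them, each of 6 numbers: dx, dy, dz in mm, then a rotation vector rx, ry, rz in rad; each row shifts and turns the commanded pose from where the row before left it, along the tool's axes as they then stand; what a row does not reach is not made up. A row lasts 1/12 s, in which the tool goes at most 41.7 mm and 0.125 rad, less where a joint would pass 70% of its speed; a pose out of reach is approached as far as the arm can. OPENING is the finger opening in mm, set as the command begins (- or left out keeps the last). The fingers move at their own pace and stop on an object; FORCE is the grip in N (left out, the last holds). Time passes only in rows, so rows that do not move let the fingers close. It prints the time, the measured TCP pose, the force, the opening and the grip force at its end.
- manip.read_state(): the state, without advancing time (a new reading comes with each control period).
- manip.grab_frame(name): name is "side" or "top" or "wrist"; returns a dict with "img" (420x560x3 uint8, blue, green, red), "fov_y" (degrees; the focal length in pixels is half the picture's height over the tangent of half this angle, whatever the lens; pixels are square), "cx", "cy" (the principal point, pixels), "R" (3x3) and "t" (3): a world point X has camera coordinates R X + t. Camera axes: x right, y down, z forward; pixel columns grow to the right and rows downward; lengths in mm; the calibration is good to about 2 mm. A picture is of the moment at which its call begins. There is no depth.
- manip.finish_job(): hands the job in; it is judged then, once.
The state is a dict: "time": time; "joint_positions": joint angles; "joint_vel": joint speeds; "tau": joint torques, N m; "eef_pos": TCP position; "tool_rot": TCP orientation; "wrist_force": force on the tool from outside, world axes, zero at the start; "ft_torque": the same for the moment, N m; "opening": finger opening in mm; "grasp_force": force on a finger pad.
Only numpy, scipy, OpenCV 4.12 (cv2) and the standard library are available. Lean on these libraries where they do the work, as an engineer would, in place of code of your own. Each camera call takes 0.05 s, during which the arm holds its last target. There are 200 camera calls.

### The job

Release this batch of painted keepsake boxes for sale at the craft stall. First proof-pull the sample block on the spring gauge twice: each time pull it out until its pointer stands over the red band, hold it there for two full seconds without pulling past the band, and let it go fully home. After that press the red step button until the counter's drum shows its green field between the black marks. Set every painted box on the sloping display tray, lid up, flat on the floor of the tray, its long side along the tray's length and wholly inside its lips, and leave the paints and tools where they are.

Things in the scene. Friction and masses are not known exactly. Their poses are not given: they have to be found in the camera images.
- gauge: Fixed pull gauge, left or right on the table: wooden base 310 mm long (its x), 12 mm thick, y from -35 to +75 mm, and a grey spring housing (x +70 to +155 mm, |y| < 28 mm, top at 62 mm) at the far end. Origin on the table under the middle of the rail, which runs along x. The sample is pulled along -x, towards the robot's side.
- puller (a joint): How far the sample block is pulled out of the sprung gauge, m: 0 = home, 0.12 = end stop. A spring draws it home with about 3 N at 0 rising to about 9 N at 0.11; it goes home by itself when let go.
- pull_grip (a point): Grip point of the wooden sample block, on its centre line, 55 mm above the table at home and pulled alike. Block: 30 mm along the pull, 42 mm across, 17 to 73 mm above the table (a 12 mm brass eye on top is seen only). At home 35 mm are free between its back and the spring housing. Axes as the gauge's: pull along -x.
- pointer (a point): Tip of the thin black pointer on the sample block's left (+y of the gauge) side, over the paper scale; moves with the block. Level in x with the block's middle.
- mark: Red band on the gauge's paper scale, 12 mm along the pull and 34 mm across; origin in its middle, axes as the gauge's. The pull is right while the pointer stands over the band (within 6 mm of its middle along x). It lies 55 to 102 mm of pull from home.
- counter: Fixed green status counter, left or right on the table: housing 122 mm (x, -57 to +65 mm) by 82 mm (y), 84 mm high; origin on the table. The top of an eight-sided drum shows on its nearer half between two black marks; a red step button stands on the farther half.
- window (a point): The place on top of the counter, between the two black marks, 89 mm above the table, where the drum's field is read.
- green_field (a point): Middle of the green field on the drum's rim, 36 mm from the drum axis (axis along the counter's y). It lies at window when the drum shows green.
- drum (a joint): Angle of the ratchet drum, rad; green shows at 0 (and whole turns). A full press of the step button advances it one field, +0.785 (its top moves away from the robot). The white fields bear as many black dots as presses are left. It starts 1.4 to 4.1 short of green, perhaps between two fields; a full press always leaves it square on a field, so the first may move it 0.3 more or less.
- step (a joint): Travel of the red step button, m: 0 = up, 0.0195 = fully down at its stop. It takes about 1.5 N at first and 8 N at the bottom. The drum is carried on by the whole stroke, so press right to the stop and let it come fully up between presses.
- step_top (a point): Middle of the top of the red step button (28 mm across), 112 mm above the table when up; moves down with it.
- tray_bed: Sloping floor of the fixed display tray: origin in the middle of the floor's upper face, 50 mm above the table; y along the tray, x up the slope away from the robot, z square to the floor. Tilted 15 degrees, low side towards the robot; 125 mm (x) by 420 mm (y) inside, lips 10 mm high and 6 mm thick on all four sides. Friction holds boxes anywhere on it.
- box1: Closed painted wooden keepsake box, red with yellow flower on the lid, 64 mm long (x), 44 mm wide (y), 28 mm high, about 80 g; origin in the middle of its underside, z up through the lid. It may be absent.
- box2: Closed painted wooden keepsake box, yellow with red flower on the lid, 64 mm long (x), 44 mm wide (y), 28 mm high, about 80 g; origin in the middle of its underside, z up through the lid. It may be absent.
- box3: Closed painted wooden keepsake box, green with white flower on the lid, 64 mm long (x), 44 mm wide (y), 28 mm high, about 80 g; origin in the middle of its underside, z up through the lid. It may be absent.
- box4: Closed painted wooden keepsake box, white with green flower on the lid, 64 mm long (x), 44 mm wide (y), 28 mm high, about 80 g; origin in the middle of its underside, z up through the lid. It may be absent.
- box5: Closed painted wooden keepsake box, orange with white flower on the lid, 64 mm long (x), 44 mm wide (y), 28 mm high, about 80 g; origin in the middle of its underside, z up through the lid. It may be absent.
- paint_a: Small red paint pot, 40 mm across, 42 mm high; stands among the work, leave it alone. Origin in the middle of its underside.
- paint_b: Small blue paint pot, 44 mm across, 42 mm high; stands among the work, leave it alone. Origin in the middle of its underside.
- paint_c: Yellow paint bottle, 40 mm across, 90 mm high; stands among the work, leave it alone. Origin in the middle of its underside.
- rinse_pot: Steel rinse pot with two side handles, 60 mm across without them, 70 mm high; stands among the work, leave it alone. Origin in the middle of its underside.
- varnish: Amber varnish jar, 60 mm across, 42 mm high; stands among the work, leave it alone. Origin in the middle of its underside.
- glue: White glue pot with orange cap, 40 mm across, 42 mm high; stands among the work, leave it alone. Origin in the middle of its underside.
- brush: Paint brush 170 mm long lying beyond the tray; leave it alone.
Not all that is in view belongs to the job. What is shaped like the box4 but pink or purple is not meant.

How it is judged:
By the outcome, as a careful person would: the job done as asked, in the order asked, and still so for the second after the job is handed in, with the robot touching nothing.
Of box1, box2, box3, box4, box5 only 3 to 5 are there at a start; the rules pass over those that are not, and their reading is None.
At some moment in a run one of box1, box2, box3, box4, box5 may be knocked a few centimetres aside while the robot is not near it.
Once in a run the grip may slacken for a moment while it holds something.
It also fails if it takes over 208 s, if anything falls off the work surface, if the arm or the gripper's body presses on something with over 40 N, if the wrist force passes 120 N, or if a joint passes its speed limit or range.

## Working session

There is one attempt and no reset: what is moved stays moved. The work goes in short steps, Python scripts to look and compute and a shell command to move; the robot and the scene stay as the last step left them, time stands still between calls to the robot, and variables do not carry over. Pictures are saved under pics/ and viewed, at most 14 in all, crops included, and the job is handed in when it is done.

```bash
mkdir -p pics; ls
cat > h.py <<'E'
import numpy as np, cv2
from rig import manip
from scipy.spatial.transform import Rotation as Ro
def grab(n):
    f=manip.grab_frame(n); f['R']=np.array(f['R']); f['t']=np.array(f['t']); f['f']=210/np.tan(np.radians(f['fov_y'])/2); return f
def ray(f,u,v):
    d=f['R'].T@np.array([(u-f['cx'])/f['f'],(v-f['cy'])/f['f'],1]); return -f['R'].T@f['t'], d/np.linalg.norm(d)
def plane(f,u,v,z):
    c,d=ray(f,u,v); return c+d*(z-c[2])/d[2]
def tri(f1,p1,f2,p2):
    c1,d1=ray(f1,*p1);c2,d2=ray(f2,*p2)
    s=np.linalg.lstsq(np.c_[d1,-d2],c2-c1,rcond=None)[0]
    a,b=c1+s[0]*d1,c2+s[1]*d2; return (a+b)/2,np.linalg.norm(a-b)
def proj(f,X):
    c=f['R']@np.array(X,float)+f['t']; return f['cx']+f['f']*c[0]/c[2], f['cy']+f['f']*c[1]/c[2]
def tool(target):  # world point -> offset in tool axes
    s=manip.read_state(); return Ro.from_quat(s['tool_rot']).inv().apply(np.array(target)-np.array(s['eef_pos']))
E
python3 - <<'E'
from h import *
import pickle
for n in ['side','top','wrist']:
    f=grab(n); cv2.imwrite(f'pics/{n}0.png',f['img']); pickle.dump(f,open(f'{n}0.pkl','wb'))
    print(n,f['fov_y'],f['cx'],f['cy'],-f['R'].T@f['t'],f['R'].round(3).tolist())
s=manip.read_state(); print(s)
print(Ro.from_quat(s['tool_rot']).as_matrix().round(3))
E
```

```text
pics
side 54.25519808556727 285.2760775203569 205.83331493135697 [513.84366608 722.63842102 597.85301402] [[-1.0, -0.006, -0.022], [0.014, 0.592, -0.806], [0.017, -0.806, -0.592]]
top 51.916800903228705 283.5400732667922 208.49327951232488 [ 416.55923279   43.97641153 1252.79457708] [[0.029, -1.0, -0.001], [-0.994, -0.028, -0.108], [0.108, 0.004, -0.994]]
wrist 58.93391205711224 278.9588742852419 207.77439555862523 [113.22411185 669.38214871 384.35208244] [[0.27, 0.963, -0.0], [0.93, -0.261, 0.259], [0.249, -0.07, -0.966]]
{'time': 0.15, 'joint_positions': array([ 1.25917646e+00,  1.16362214e-01,  1.44209102e+00,  2.37072438e-05,
        1.58399382e+00, -3.78204728e-02]), 'joint_vel': array([ 0.00145079, -0.00296015, -0.00139904, -0.0004449 ,  0.00185615,
       -0.00086417]), 'tau': array([ 5.87796621e-04, -7.21763849e+01, -6.22951341e+01,  7.79422419e-02,
        2.26913643e-02, -8.66662390e-05]), 'eef_pos': array([182.48380217, 649.71180898, 218.09684068]), 'tool_rot': array([ 1.36472315e-01,  9.90643793e-01, -4.18637387e-04, -8.59337921e-05]), 'wrist_force': array([ 0.01838173, -0.37472394,  0.35759024]), 'ft_torque': array([-0.02517632,  0.02282562,  0.01430939]), 'grasp_force': 0.0, 'opening': 93.01180940945956}
[[-0.963  0.27  -0.   ]
 [ 0.27   0.963 -0.001]
 [ 0.    -0.001 -1.   ]]
```

View pics/top0.png

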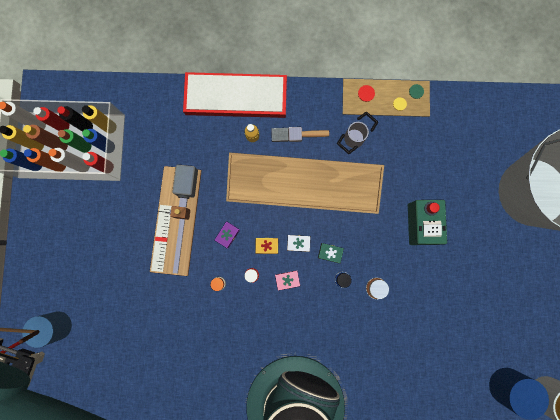

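View pics/side0.png

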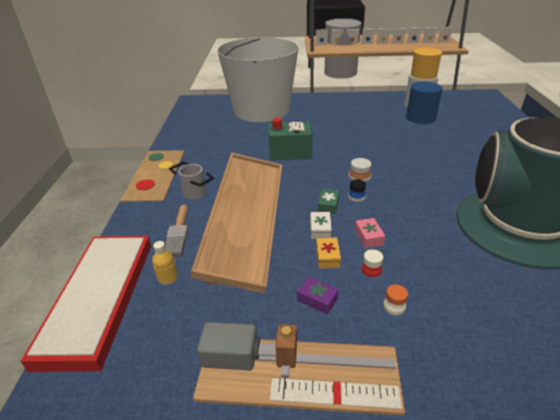

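The top view shows the gauge at the left (block about (180,212), red band (161,239)) and the counter at the right (button (433,208)). The yellow, white and green boxes are at (266,245), (299,243) and (331,252), with pink and purple decoys nearby. The side view shows the same things, with the block's eye at (287,330). Next I'll measure from both views.

```bash
cat >> h.py <<'E'
def blobs(f,lo,hi,amin=30):
    hsv=cv2.cvtColor(f['img'],cv2.COLOR_BGR2HSV); m=cv2.inRange(hsv,np.array(lo),np.array(hi))
    n,l,s,c=cv2.connectedComponentsWithStats(m); return [(c[i].round(1),s[i].tolist()) for i in range(1,n) if s[i,4]>=amin]
E
python3 - <<'E'
from h import *
import pickle
F={n:pickle.load(open(n+'0.pkl','rb')) for n in('top','side')}
R={'red':((0,150,90),(6,255,255)),'red2':((173,150,90),(180,255,255)),'yel':((18,150,120),(30,255,255)),'green':((50,90,40),(85,255,160)),'white':((0,0,170),(180,60,255))}
for n,f in F.items():
  for k,(a,b) in R.items():
    print(n,k,[(tuple(c),s) for c,s in blobs(f,a,b,25)])
for n,b in (('top',(140,150,260,290)),('top',(390,180,470,260)),('side',(190,310,410,415)),):
    x0,y0,x1,y1=b; im=F[n]['img'][y0:y1,x0:x1]
    cv2.imwrite(f'pics/c_{n}_{x0}.png',cv2.resize(im,None,fx=4 if n=='top' else 3.4,fy=4 if n=='top' else 3.4,interpolation=cv2.INTER_CUBIC))
E
python3 - <<'E'
import cv2,numpy as np
a=cv2.imread('pics/c_top_140.png');b=cv2.imread('pics/c_top_390.png')
o=np.zeros((560,800,3),np.uint8);o[:a.shape[0],:a.shape[1]]=a;o[:b.shape[0],480:800]=b;cv2.imwrite('pics/comb.png',o)
E
```

```text
top red [((np.float64(235.9), np.float64(95.9)), [183, 72, 104, 43, 668]), ((np.float64(366.0), np.float64(92.8)), [358, 85, 17, 17, 221]), ((np.float64(43.6), np.float64(114.5)), [36, 107, 14, 14, 91]), ((np.float64(60.8), np.float64(109.6)), [57, 106, 8, 8, 44]), ((np.float64(91.7), np.float64(159.2)), [83, 152, 15, 14, 94]), ((np.float64(433.9), np.float64(207.2)), [429, 203, 10, 10, 78]), ((np.float64(160.6), np.float64(238.8)), [155, 237, 12, 5, 50]), ((np.float64(266.2), np.float64(245.1)), [261, 240, 11, 11, 55])]
top red2 []
top yel [((np.float64(399.5), np.float64(103.6)), [393, 97, 14, 14, 146]), ((np.float64(90.8), np.float64(113.3)), [83, 106, 14, 14, 89]), ((np.float64(10.3), np.float64(132.5)), [2, 125, 15, 15, 92]), ((np.float64(26.8), np.float64(128.6)), [23, 125, 8, 8, 49]), ((np.float64(251.6), np.float64(132.8)), [245, 125, 14, 14, 101]), ((np.float64(266.7), np.float64(245.3)), [256, 238, 22, 16, 265])]
top green [((np.float64(416.2), np.float64(91.0)), [410, 85, 14, 13, 149]), ((np.float64(89.2), np.float64(134.2)), [83, 129, 11, 10, 43]), ((np.float64(78.9), np.
[... 4699 characters left out ...]
4(145.7)), [496, 135, 3, 22, 27]), ((np.float64(544.6), np.float64(149.4)), [530, 145, 30, 9, 53]), ((np.float64(360.7), np.float64(162.7)), [352, 158, 19, 10, 147]), ((np.float64(328.4), np.float64(196.0)), [323, 193, 12, 7, 50]), ((np.float64(320.4), np.float64(221.1)), [311, 212, 20, 19, 285]), ((np.float64(87.7), np.float64(299.1)), [28, 239, 115, 116, 6546]), ((np.float64(158.5), np.float64(244.5)), [154, 241, 10, 8, 61]), ((np.float64(373.1), np.float64(255.8)), [364, 250, 19, 13, 195]), ((np.float64(393.6), np.float64(308.1)), [385, 302, 20, 10, 74]), ((np.float64(302.1), np.float64(391.3)), [270, 378, 63, 26, 1209]), ((np.float64(370.7), np.float64(395.8)), [342, 383, 60, 26, 1176])]
```

View pics/comb.png

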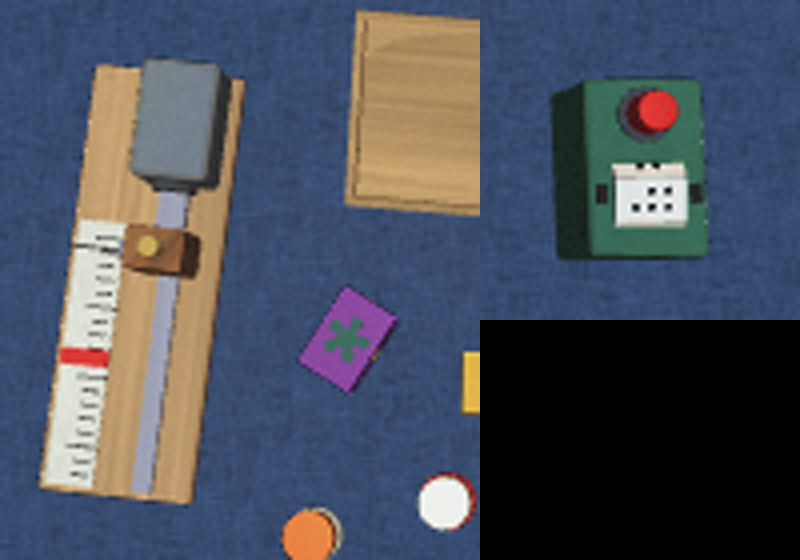

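View pics/c_side_190.png

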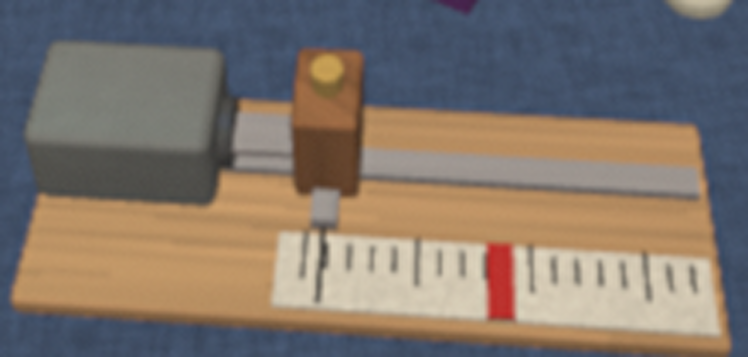

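The crops show five dots on the drum (two above three), so five presses are left. The pointer lies at about y=245 in the crop and the red band at (84,356), and the gauge base corners are clear. Next I'll compute positions.

Run:
```python
from h import *
import pickle
np.set_printoptions(precision=1,suppress=True)
T,S=[pickle.load(open(n+'0.pkl','rb')) for n in('top','side')]
t4=lambda x,y:(140+x/4,150+y/4); s3=lambda x,y:(190+x/3.4,310+y/3.4)
cr=[plane(T,*t4(*p),12) for p in((97,65),(40,487),(190,502),(245,80))]
for c in cr: print('corner',c)
for n,a,b in (('L',0,1),('R',3,2)):
    d=cr[a]-cr[b]; print(n,np.linalg.norm(d),np.degrees(np.arctan2(d[1],d[0])))
print('eye',tri(T,t4(148,246),S,s3(327,66)))
print('band',tri(T,(160.6,238.8),S,(336.6,392.7)), plane(T,160.6,238.8,13))
print('ptr',tri(T,t4(95,246),S,s3(320,265)),plane(T,*t4(95,246),14))
print('rail near',plane(T,*t4(141,492),15),'far',plane(T,*t4(172,194),15))
print('button',tri(T,(433.9,207.2),S,(276.5,120.5)),plane(T,433.9,207.2,112))
print('drum',tri(T,(432.2,228),S,(296.2,125.8)),plane(T,432.2,228,89))
for n,a,b in(('yel',(266.2,245.1),(327.6,247.3)),('white',(298.4,242.9),(320.4,220.5)),('green',(330.8,252.8),(328.4,196.5))):
    print(n,tri(T,a,S,b),plane(T,*a,28))
for n,(x,y) in {'b1':(570-480,82)}.items(): pass
for p in ((587,80),(705,82),(708,258),(588,256)): print('counter',plane(T,390+(p[0]-480)/4,180+p[1]/4,84))
m=cv2.inRange(cv2.cvtColor(T['img'],cv2.COLOR_BGR2HSV),np.array((8,60,90)),np.array((20,220,255)))
n,l,s,c=cv2.connectedComponentsWithStats(m)
for i in range(1,n):
    if s[i,4]>1500: 
        r=cv2.minAreaRect(np.argwhere(l==i)[:,::-1].astype(np.float32)); print('wood',s[i],r); print(cv2.boxPoints(r))
```

```text
corner [665.1 401.   12. ]
corner [358.8 423.8  12. ]
corner [351.3 316.4  12. ]
corner [657.  292.2  12. ]
L 307.1452190885313 -4.254160493981494
R 306.7009218558525 -4.519564542898858
eye (array([526.1, 337.8,  85.7]), np.float64(0.4856770102805948))
band (array([452.9, 398. ,  15.9]), np.float64(0.4868954876564795)) [453.2 398.8  13. ]
ptr (array([530.7, 392.4,  20. ]), np.float64(1.382777031846045)) [532.  394.1  14. ]
rail near [357.4 350.9  15. ] far [571.2 340.3  15. ]
button (array([ 555.4, -353.2,  107.1]), np.float64(0.024848782541392753)) [ 554.8 -351.5  112. ]
drum (array([ 500.4, -354.2,   89.3]), np.float64(1.0281692995694183)) [ 500.9 -354.3   89. ]
yel (array([443.2,  94.7,  29.4]), np.float64(0.5479956072967075)) [443.5  94.7  28. ]
white (array([452.1,   3.8,  27.7]), np.float64(0.43945695630478404)) [452.3   3.8  28. ]
green (array([426.9, -88.4,  28.1]), np.float64(0.270229594132714)) [427.  -88.4  28. ]
counter [ 576.6 -314.5   84. ]
counter [ 577.6 -395.    84. ]
counter [ 457.8 -395.6   84. ]
counter [ 456.8 -314.7   84. ]
wood [ 343   79   87   37 2509] ((386.0, 97.0), (36.0, 86.0), 90.0)
[[343.  79.]
 [429.  79.]
 [429. 115.]
 [343. 115.]]
wood [ 226  153  158   61 7537] ((304.2154541015625, 182.64830017089844), (154.9712677001953, 48.917545318603516), 4.692862510681152)
[[225.  200.7]
 [229.  151.9]
 [383.4 164.6]
 [379.4 213.4]]
wood [ 150  166   51  110 2173] ((174.96136474609375, 220.8054656982422), (38.213008880615234, 107.08993530273438), 7.206056118011475)
[[149.3 271.5]
 [162.7 165.3]
 [200.6 170.1]
 [187.2 276.3]]
```

```bash
Z='[0,0,0,0,0,0.125]'
python3 -m crank '[[-34.5,-17.3,3,0,0,0],[-34.5,-17.3,3,0,0,0],[-34.5,-17.3,3,0,0,0],[-34.5,-17.3,3,0,0,0],[-34.5,-17.3,3,0,0,0],[-34.5,-17.3,3,0,0,0]]' 52 10
python3 -m crank '[[-34.5,-17.3,3,0,0,0],[-34.5,-17.3,3,0,0,0],[-34.5,-17.3,3,0,0,0],[-34.5,-17.3,3,0,0,0],[-34.5,-17.3,3,0,0,0],[-34.5,-17.3,3,0,0,0]]'
python3 -m crank '[[0,0,0,0,0,0.125],[0,0,0,0,0,0.125],[0,0,0,0,0,0.125],[0,0,0,0,0,0.125],[0,0,0,0,0,0.125],[0,0,0,0,0,0.125]]'
python3 -m crank '[[0,0,0,0,0,0.125],[0,0,0,0,0,0.125],[0,0,0,0,0,0.125],[0,0,0,0,0,0.125],[0,0,0,0,0,0.125],[0,0,0,0,0,0],[0,0,0,0,0,0]]'
python3 - <<'E'
from h import *
f=grab('wrist'); cv2.imwrite('pics/w1.png',f['img'])
import pickle; pickle.dump(f,open('w1.pkl','wb'))
s=manip.read_state(); print(Ro.from_quat(s['tool_rot']).as_matrix().round(3),tool([525.5,337.5,150]),s['joint_positions'])
E
```

```text
time: 0.65
eef_pos: [354.7, 492.5, 200.4]
tool_rot: [0.136, 0.991, -0.0, -0.0]
wrist_force: [0.4, 0.2, -0.1]
opening: 57.6
grasp_force: 0.0
time: 1.15
eef_pos: [526.0, 336.5, 182.4]
tool_rot: [0.136, 0.991, 0.0, -0.0]
wrist_force: [-0.5, 0.7, 0.3]
opening: 52.0
grasp_force: 0.0
time: 1.65
eef_pos: [524.9, 337.9, 182.4]
tool_rot: [0.493, 0.87, -0.0, -0.0]
wrist_force: [-0.3, -0.9, 0.9]
opening: 51.9
grasp_force: 0.0
time: 2.23
eef_pos: [524.9, 338.0, 182.5]
tool_rot: [0.733, 0.68, -0.0, -0.0]
wrist_force: [0.4, -0.1, 0.7]
opening: 51.9
grasp_force: 0.0
[[ 0.073  0.997 -0.   ]
 [ 0.997 -0.073 -0.   ]
 [-0.    -0.    -1.   ]] [-0.45941731  0.63179673 32.48746626] [ 5.31257076e-01  1.83680319e-02  1.60255438e+00 -2.32209895e-05
  1.52093940e+00  6.04492693e-01]
```

View pics/w1.png

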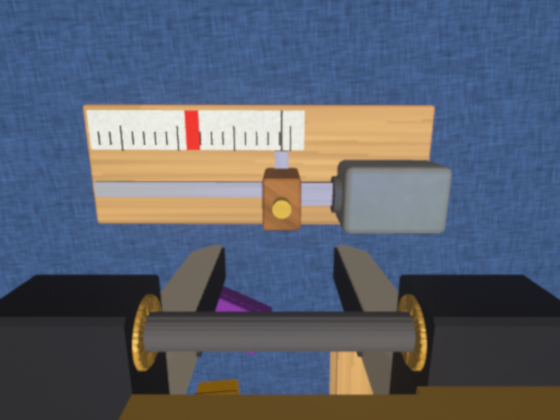

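The wrist view shows the block's top face spanning columns 263–301, with the eye at (282,209). The pointer is at (281.5,125) and the red band at (192,130). Next I'll cross-check the pull length.

Run:
```python
from h import *
import pickle
np.set_printoptions(precision=1,suppress=True)
f,S,T=[pickle.load(open(n+'.pkl','rb')) for n in('w1','side0','top0')]
print(blobs(f,(0,150,90),(6,255,255)))
for n,p,z in(('ptr',(281.5,118),14),('band',(192,130),12),('cornerNL',(84,106),12),('cornerFL',(433,105),12),('blkfront',(263,207),73),('blkback',(301,207),73),('eye',(282,209),85),('housing',(338,197),62)): print(n,plane(f,*p,z))
print(tri(f,(282,209),T,(177,211.5)),tri(f,(282,209),S,(286.2,329.4)))
print(tri(f,(192,130),S,(336.6,392.7)),tri(f,(281.5,130),S,(190+319/3.4,310+280/3.4)))
a=plane(f,433,105,12)-plane(f,84,106,12);print(np.degrees(np.arctan2(a[1],a[0])),np.linalg.norm(a))
```

```text
[(array([191.9, 130.1]), [185, 111, 15, 39, 489])]
ptr [531.4 401.3  14. ]
band [451.3 396.8  12. ]
cornerNL [359.9 424.2  12. ]
cornerFL [664.1 402.5  12. ]
blkfront [512.2 337.6  73. ]
blkback [541.3 335.4  73. ]
eye [526.8 338.2  85. ]
housing [571.5 338.5  62. ]
(array([526.6, 338.1,  84.5]), np.float64(0.33586019089815466)) (array([526.3, 338.6,  86.6]), np.float64(1.0119070775748646))
(array([452.1, 397. ,  14.1]), np.float64(0.62447691755216)) (array([530.8, 390.5,   4.2]), np.float64(0.228956415375643))
-4.068913603189143 304.9730204588273
```

```bash
python3 -m crank '[[0,2,0,0,0,0],[0,0,28,0,0,0],[0,0,28,0,0,0],[0,0,28,0,0,0],[0,0,28,0,0,0],[0,0,20,0,0,0],[0,0,12,0,0,0],[0,0,0,0,0,0]]' 42 15
python3 -m crank '[[0,0,0,0,0,0],[0,0,0,0,0,0],[0,0,0,0,0,0],[0,0,0,0,0,0],[0,0,0,0,0,0],[0,0,0,0,0,0]]' 20 15
python3 - <<'E'
from h import *
f=grab('wrist'); cv2.imwrite('pics/w2.png',f['img']);import pickle; pickle.dump(f,open('w2.pkl','wb'))
E
```

```text
time: 2.95
eef_pos: [526.0, 337.2, 36.0]
tool_rot: [0.734, 0.68, -0.002, -0.0]
wrist_force: [-0.4, 0.1, -0.9]
opening: 42.2
grasp_force: 0.0
time: 3.45
eef_pos: [526.7, 338.4, 40.4]
tool_rot: [0.734, 0.679, 0.0, -0.0]
wrist_force: [-8.3, -0.2, 3.4]
opening: 29.9
grasp_force: 15.0
```

View pics/w2.png

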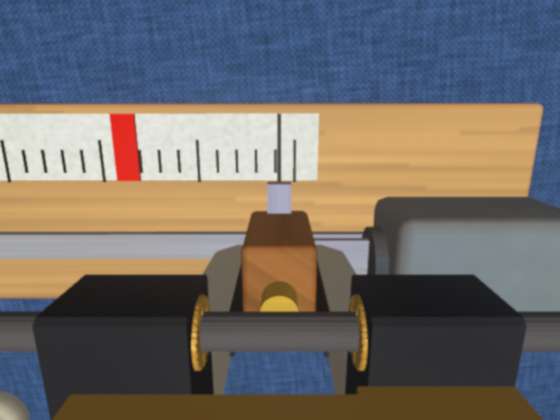

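Gripped at 29.9 mm, as the block's size should give. The pointer is at column 279.5 and the band at column 125 in this view. Next I'll compute the pull from here.

```bash
cat >> h.py <<'E'
def bandgap(f,col_ptr,row=130):
    m=cv2.inRange(cv2.cvtColor(f['img'],cv2.COLOR_BGR2HSV),np.array((0,150,90)),np.array((6,255,255)))
    n,l,s,c=cv2.connectedComponentsWithStats(m)
    i=max((i for i in range(1,n) if s[i,1]<200),key=lambda i:s[i,4])
    P=plane(f,*c[i],13);Q=plane(f,col_ptr,c[i][1],13); g=np.array([.9973,-.0732,0])
    w=plane(f,s[i,0]+s[i,2],c[i][1],13)-plane(f,s[i,0],c[i][1],13)
    return c[i],s[i],P,Q,(Q-P)@g,w@g
E
python3 - <<'E'
from h import *
import pickle
f=pickle.load(open('w2.pkl','rb')); print(bandgap(f,279.5))
g=cv2.cvtColor(f['img'],cv2.COLOR_BGR2GRAY); print(g[147,262:305]); print(g[122,270:290])
E
```

```text
(array([125.13566879, 146.92292994]), array([ 110,  114,   30,   67, 1570], dtype=int32), array([451.13757442, 397.01808308,  13.        ]), array([530.74056165, 390.86885977,  13.        ]), np.float64(79.83818230840366), np.float64(15.521275866415165))
[225 226 228 228 227 225 224 224 224 224 224 225 224 221 201 150  96  84
 123 188 223 228 229 229 228 229 228 227 226 222 200 150 102 123 186 222
 227 227 227 226 224 223 224]
[224 223 223 222 223 221 200 149  95  83 120 183 218 225 225 225 225 225
 224 225]
```

```bash
python3 -m crank '[[0,-10,0,0,0,0],[0,-12,0,0,0,0],[0,-12,0,0,0,0],[0,-12,0,0,0,0],[0,-12,0,0,0,0],[0,-9,0,0,0,0],[0,-6,0,0,0,0],[0,0,0,0,0,0]]' 20 25
python3 - <<'E'
from h import *
f=grab('wrist'); cv2.imwrite('pics/w3.png',f['img']);import pickle; pickle.dump(f,open('w3.pkl','wb'))
g=cv2.cvtColor(f['img'],cv2.COLOR_BGR2GRAY)
print(g[122,255:310]);print(g[147,255:310]); print(bandgap(f,279.5))
E
```

```text
time: 4.17
eef_pos: [454.0, 344.0, 40.4]
tool_rot: [0.734, 0.679, 0.002, 0.001]
wrist_force: [6.7, -0.5, -0.5]
opening: 29.7
grasp_force: 25.0
[184 140 112 107 107 107 107 107 107 107 108 107 107 108 108 108 108 108
 108 108 107 103  90  75  76 114 176 210 216 215 212 211 210 210 211 211
 212 214 214 215 217 219 220 219 218 217 217 218 219 220 219 218 217 216
 217]
[200 165 125 108 108 108 108 108 108 109 109 109 108 109 109 108 109 108
 108 109 109 104  91  76  76 114 173 208 216 218 218 217 216 213 212 211
 211 211 211 211 213 215 217 218 219 218 218 216 214 211 211 212 213 215
 214]
(array([267.00570613, 146.90228245]), array([ 256,  114,   22,   67, 1402], dtype=int32), array([451.70441867, 396.96756414,  13.        ]), array([458.14596873, 396.46869946,  13.        ]), np.float64(6.4606747751714035), np.float64(11.375017526956576))
```

View pics/w3.png

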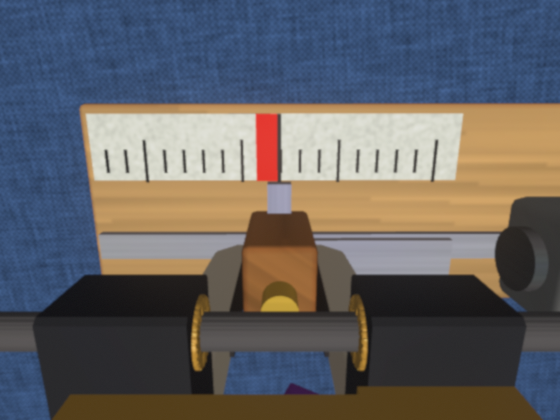

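The pointer (column 279) stands at the right edge of the band (columns 256–279), about 5.5 mm short of its middle. I'll pull that much further and hold.

```bash
python3 -m crank '[[0,-3,0,0,0,0],[0,-2,0,0,0,0],[0,0,0,0,0,0],[0,0,0,0,0,0]]' 20 25
python3 - <<'E'
from h import *
f=grab('wrist'); cv2.imwrite('pics/w4.png',f['img'])
g=cv2.cvtColor(f['img'],cv2.COLOR_BGR2GRAY)
print(g[122,255:310])
E
```

```text
time: 4.55
eef_pos: [449.9, 344.3, 40.3]
tool_rot: [0.734, 0.679, 0.002, 0.001]
wrist_force: [7.5, -1.4, 1.0]
opening: 29.8
grasp_force: 25.0
[221 221 222 223 223 222 220 215 192 152 118 109 108 108 109 108 108 109
 109 109 108 105  91  75  71  83  99 108 109 110 110 121 158 197 217 219
 217 216 213 212 211 210 211 212 213 213 215 216 218 219 220 220 219 218
 218]
```

```bash
for i in 1 2 3; do python3 -m crank '[[0,0,0,0,0,0],[0,0,0,0,0,0],[0,0,0,0,0,0],[0,0,0,0,0,0],[0,0,0,0,0,0],[0,0,0,0,0,0],[0,0,0,0,0,0],[0,0,0,0,0,0]]' | grep -E 'time|eef|opening'; done
python3 -m crank '[[0,0,0,0,0,0],[0,0,0,0,0,0],[0,0,0,0,0,0],[0,0,0,0,0,0]]'
python3 - <<'E'
from h import *
f=grab('wrist'); cv2.imwrite('pics/w5.png',f['img'])
g=cv2.cvtColor(f['img'],cv2.COLOR_BGR2GRAY)
print(g[122,255:310])
E
```

```text
time: 5.27
eef_pos: [450.0, 344.3, 40.4]
opening: 29.7
time: 5.93
eef_pos: [450.0, 344.3, 40.4]
opening: 29.7
time: 6.6
eef_pos: [450.0, 344.3, 40.4]
opening: 29.7
time: 6.93
eef_pos: [450.0, 344.3, 40.4]
tool_rot: [0.734, 0.679, 0.002, 0.001]
wrist_force: [5.9, -0.3, 1.2]
opening: 29.7
grasp_force: 25.0
[221 222 223 223 223 222 220 213 185 141 113 109 108 108 108 108 108 108
 109 109 107 104  91  75  71  83  99 108 110 109 111 129 172 206 218 219
 217 215 214 212 211 210 212 212 213 214 215 217 218 220 220 219 219 218
 218]
```

The pointer stayed within the band for about 2.4 s. I'll let the block go home and check it.

```bash
python3 -m crank '[[0,8,0,0,0,0],[0,12,0,0,0,0],[0,12,0,0,0,0],[0,12,0,0,0,0],[0,12,0,0,0,0],[0,12,0,0,0,0],[0,8,0,0,0,0],[0,1,0,0,0,0]]' 20 25
python3 -m crank '[[0,0,0,0,0,0],[0,0,0,0,0,0],[0,0,0,0,0,0],[0,0,0,0,0,0],[0,0,0,0,0,0],[0,0,0,0,0,0]]' 42 15
python3 - <<'E'
from h import *
f=grab('wrist'); cv2.imwrite('pics/w6.png',f['img'])
g=cv2.cvtColor(f['img'],cv2.COLOR_BGR2GRAY)
print(g[122,265:300]); print(bandgap(f,279.5))
E
```

```text
time: 7.65
eef_pos: [526.8, 338.4, 40.2]
tool_rot: [0.734, 0.679, -0.0, -0.001]
wrist_force: [-16.8, 0.5, 19.6]
opening: 29.6
grasp_force: 25.0
time: 8.15
eef_pos: [525.9, 337.9, 38.6]
tool_rot: [0.734, 0.679, -0.0, -0.0]
wrist_force: [0.3, -0.1, 0.5]
opening: 42.0
grasp_force: 0.0
[222 222 222 221 219 219 219 219 220 221 222 222 213 168 104  76  96 153
 201 219 223 222 223 222 221 221 221 221 223 223 224 225 225 224 223]
(array([124.98880597, 146.37126866]), array([ 110,  113,   30,   68, 1608], dtype=int32), array([451.13717994, 396.9802863 ,  13.        ]), array([530.02416529, 390.83913657,  13.        ]), np.float64(79.1235226539583), np.float64(15.367295705957392))
```

The block is home (pointer gap 79.1 mm). Now the second pull.

```bash
python3 -m crank '[[0,0,0,0,0,0],[0,0,0,0,0,0],[0,0,0,0,0,0],[0,0,0,0,0,0],[0,0,0,0,0,0]]' 20 25
python3 -m crank '[[0,-10,0,0,0,0],[0,-12,0,0,0,0],[0,-12,0,0,0,0],[0,-12,0,0,0,0],[0,-12,0,0,0,0],[0,-10,0,0,0,0],[0,-6,0,0,0,0],[0,-2,0,0,0,0]]'
python3 -m crank '[[0,0,0,0,0,0],[0,0,0,0,0,0],[0,0,0,0,0,0]]' | grep eef
python3 - <<'E'
from h import *
f=grab('wrist'); cv2.imwrite('pics/w7.png',f['img'])
g=cv2.cvtColor(f['img'],cv2.COLOR_BGR2GRAY)
print(g[122,250:300])
E
```

```text
time: 8.62
eef_pos: [526.1, 337.9, 38.6]
tool_rot: [0.734, 0.679, 0.0, 0.0]
wrist_force: [3.1, 0.0, -1.6]
opening: 30.2
grasp_force: 25.0
time: 9.28
eef_pos: [449.9, 343.8, 38.7]
tool_rot: [0.734, 0.679, 0.0, 0.0]
wrist_force: [7.8, -1.3, -5.1]
opening: 29.9
grasp_force: 25.0
eef_pos: [450.6, 343.8, 38.7]
[216 216 218 218 219 220 221 222 221 221 219 212 180 133 109 107 108 109
 108 108 109 108 108 108 107 108 103  91  74  71  83 100 108 109 110 130
 173 205 217 217 216 214 213 211 211 211 213 213 214 215]
```

```bash
for i in 1 2 3; do python3 -m crank '[[0,0,0,0,0,0],[0,0,0,0,0,0],[0,0,0,0,0,0],[0,0,0,0,0,0],[0,0,0,0,0,0],[0,0,0,0,0,0],[0,0,0,0,0,0],[0,0,0,0,0,0]]' | grep -E 'time|eef|opening'; done
python3 -m crank '[[0,0,0,0,0,0],[0,0,0,0,0,0]]' | grep -E 'time|eef'
python3 - <<'E'
from h import *
f=grab('wrist'); g=cv2.cvtColor(f['img'],cv2.COLOR_BGR2GRAY); print(g[122,250:300])
E
python3 -m crank '[[0,8,0,0,0,0],[0,12,0,0,0,0],[0,12,0,0,0,0],[0,12,0,0,0,0],[0,12,0,0,0,0],[0,12,0,0,0,0],[0,6,0,0,0,0],[0,1,0,0,0,0]]' 20 25
python3 -m crank '[[0,0,0,0,0,0],[0,0,0,0,0,0],[0,0,0,0,0,0],[0,0,0,0,0,0],[0,0,0,0,0,0],[0,0,0,0,0,0]]' 42 15
python3 - <<'E'
from h import *
f=grab('wrist'); g=cv2.cvtColor(f['img'],cv2.COLOR_BGR2GRAY)
print(g[122,265:300]); print(bandgap(f,279.5))
E
```

```text
time: 10.25
eef_pos: [450.7, 343.7, 38.7]
opening: 30.2
time: 10.92
eef_pos: [450.7, 343.8, 38.7]
opening: 30.0
time: 11.58
eef_pos: [450.7, 343.8, 38.7]
opening: 30.1
time: 11.75
eef_pos: [450.7, 343.8, 38.7]
[216 217 217 219 219 220 221 221 221 219 217 200 165 124 108 107 109 109
 108 108 109 109 108 108 108 107 104  90  74  71  82 100 108 110 111 137
 186 214 219 217 215 213 212 212 212 213 212 214 215 216]
time: 12.47
eef_pos: [526.4, 338.0, 38.7]
tool_rot: [0.734, 0.679, 0.0, -0.0]
wrist_force: [3.5, -1.1, 2.1]
opening: 29.8
grasp_force: 25.0
time: 12.97
eef_pos: [524.7, 338.1, 38.7]
tool_rot: [0.734, 0.679, -0.0, -0.0]
wrist_force: [-0.4, -0.2, 0.5]
opening: 41.9
grasp_force: 0.0
[223 223 222 222 222 222 221 220 219 219 220 220 221 221 218 197 148  95
  81 119 180 216 222 222 223 223 222 221 221 221 222 224 224 225 225]
(array([127.58588382, 146.40537164]), array([ 113,  113,   30,   68, 1601], dtype=int32), array([451.15398317, 397.02256597,  13.        ]), array([528.77018467, 390.99562834,  13.        ]), np.float64(77.84780958859712), np.float64(15.377953587621644))
```

Both proof pulls are done and the block is home. Next is the counter.

```bash
python3 -m crank '[[0,0,-35,0,0,0],[0,0,-40,0,0,0],[0,0,-40,0,0,0],[0,0,-35,0,0,0]]' 42 | grep eef
python3 -m crank '[[-40,4.7,0,0,0,0],[-40,4.7,0,0,0,0],[-40,4.7,0,0,0,0],[-40,4.7,0,0,0,0],[-40,4.7,0,0,0,0],[-40,4.7,0,0,0,0],[-40,4.7,0,0,0,0],[-40,4.7,0,0,0,0]]' 0 20| grep eef
python3 -m crank '[[-40,4.7,0,0,0,0],[-40,4.7,0,0,0,0],[-40,4.7,0,0,0,0],[-40,4.7,0,0,0,0],[-40,4.7,0,0,0,0],[-40,4.7,0,0,0,0],[0,0,0,0,0,0]]' | grep eef
python3 - <<'E'
from h import *
np.set_printoptions(precision=1,suppress=True)
T=grab('top');S=grab('side');W=grab('wrist')
for n,f in(('top',T),('side',S)):
    print(n,[(c,s) for c,s in blobs(f,(0,150,90),(6,255,255),40) if (c[0]>400 and n=='top') or (n=='side' and c[1]<160)])
cv2.imwrite('pics/w8.png',W['img'])
cv2.imwrite('pics/t8.png',T['img'])
print(tool([555,-352,150]), manip.read_state()['opening'])
E
```

```text
eef_pos: [524.8, 338.1, 191.4]
eef_pos: [537.1, 14.3, 188.9]
eef_pos: [546.3, -230.8, 188.2]
top []
side [(array([276.5, 122.9]), [273, 118, 8, 11, 82])]
[-125.6   18.2   38.4] 0.6300470016280675
```

View pics/w8.png

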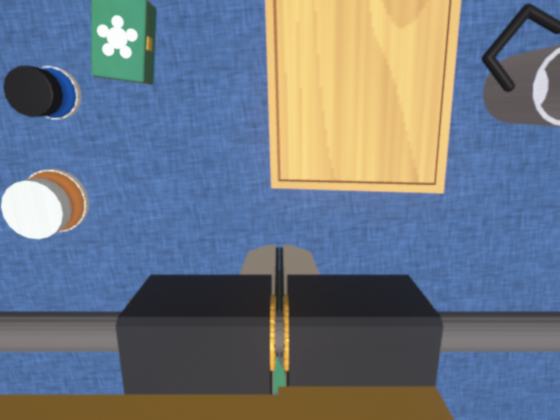

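The wrist view shows the tray's near end (corners about (272,188) and (443,192)) and the green box at (120,40). I'll move on to the button and press it.

```bash
python3 -m crank '[[-32,4.5,0,0,0,0],[-32,4.5,0,0,0,0],[-32,4.5,0,0,0,0],[-30,4.5,0,0,0,0],[0,0,30,0,0,0],[0,0,30,0,0,0],[0,0,12,0,0,0],[0,0,0,0,0,0]]' 0 20
python3 -m crank '[[0,0,6,0,0,0],[0,0,6,0,0,0],[0,0,6,0,0,0],[0,0,5,0,0,0],[0,0,0,0,0,0],[0,0,0,0,0,0]]'
python3 - <<'E'
from h import *
T=grab('top');S=grab('side'); a=cv2.resize(T['img'][190:260,390:470],(400,350),interpolation=cv2.INTER_CUBIC); b=cv2.resize(S['img'][90:160,250:330],(400,350),interpolation=cv2.INTER_CUBIC)
cv2.imwrite('pics/p1.png',np.hstack([a,b])); print(manip.read_state()['eef_pos'])
E
```

```text
time: 15.42
eef_pos: [554.4, -350.3, 113.6]
tool_rot: [0.734, 0.68, -0.0, -0.002]
wrist_force: [-0.8, 0.5, -0.2]
opening: 0.2
grasp_force: 0.0
time: 15.92
eef_pos: [555.8, -352.2, 95.2]
tool_rot: [0.734, 0.679, 0.0, 0.001]
wrist_force: [1.3, 1.9, 3.3]
opening: -0.0
grasp_force: 1.8
[ 555.62690756 -352.40280126   94.92388603]
```

View pics/p1.png

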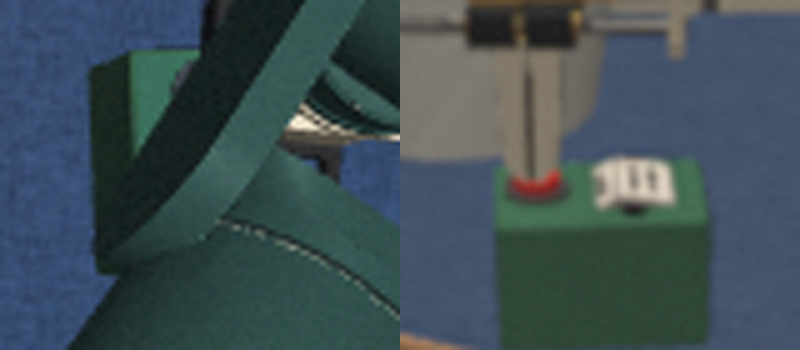

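The finger tips stand on the red button at about (535,185), and the drum is turning. The force is only 3 N, so the button isn't at its stop yet and I'll press further.

```bash
python3 -m crank '[[0,0,2,0,0,0],[0,0,1.5,0,0,0],[0,0,0,0,0,0]]'
python3 -m crank '[[0,0,1,0,0,0],[0,0,0,0,0,0],[0,0,0,0,0,0]]'
```

```text
time: 16.27
eef_pos: [555.7, -352.5, 92.1]
tool_rot: [0.734, 0.679, 0.0, 0.001]
wrist_force: [-0.5, 4.1, 14.2]
opening: 0.7
grasp_force: 6.9
time: 16.52
eef_pos: [555.8, -352.5, 92.0]
tool_rot: [0.734, 0.679, 0.0, 0.001]
wrist_force: [-4.2, 7.0, 21.4]
opening: 0.5
grasp_force: 10.9
```

The stop is reached (21 N at z = 92). I'll raise and check how many dots are left.

```bash
python3 -m crank '[[0,0,-14,0,0,0],[0,0,-14,0,0,0],[0,0,0,0,0,0],[0,0,0,0,0,0],[0,0,0,0,0,0]]'
python3 - <<'E'
from h import *
S=grab('side'); W=grab('wrist')
b=cv2.resize(S['img'][110:145,265:315],(500,350),interpolation=cv2.INTER_CUBIC)
cv2.imwrite('pics/p2.png',b)
E
```

```text
time: 16.93
eef_pos: [554.9, -352.4, 116.7]
tool_rot: [0.734, 0.679, -0.0, -0.0]
wrist_force: [0.6, 0.3, -0.6]
opening: 0.4
grasp_force: 0.0
```

View pics/p2.png

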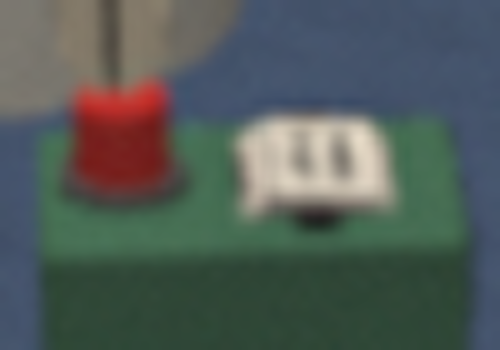

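Four dots remain (two columns of two), so four presses are left. I'll do three, then check.

```bash
for i in 1 2 3; do
python3 -m crank '[[0,0,9,0,0,0],[0,0,8,0,0,0],[0,0,7,0,0,0],[0,0,4,0,0,0],[0,0,0,0,0,0],[0,0,0,0,0,0],[0,0,0,0,0,0]]' | grep -E 'eef|wrist'
python3 -m crank '[[0,0,-14,0,0,0],[0,0,-14,0,0,0],[0,0,0,0,0,0],[0,0,0,0,0,0],[0,0,0,0,0,0]]' | grep -E 'eef|wrist'
done
python3 - <<'E'
from h import *
S=grab('side')
b=cv2.resize(S['img'][110:145,265:315],(500,350),interpolation=cv2.INTER_CUBIC)
cv2.imwrite('pics/p3.png',b); print(S['img'][125,289:304].tolist())
E
```

```text
eef_pos: [555.6, -352.8, 91.9]
wrist_force: [-8.7, 6.8, 30.9]
eef_pos: [554.8, -352.2, 116.1]
wrist_force: [-0.2, 0.4, -0.1]
eef_pos: [555.6, -352.7, 91.9]
wrist_force: [-9.3, 7.2, 34.4]
eef_pos: [554.8, -352.2, 115.9]
wrist_force: [0.1, 0.7, -0.4]
eef_pos: [555.5, -352.7, 91.8]
wrist_force: [-10.5, 7.3, 34.8]
eef_pos: [554.7, -352.2, 115.8]
wrist_force: [-0.1, 0.3, -0.9]
[[66, 126, 54], [81, 132, 81], [137, 163, 154], [190, 208, 219], [198, 217, 224], [194, 213, 220], [176, 194, 202], [145, 159, 166], [160, 174, 183], [189, 208, 217], [198, 217, 222], [196, 215, 221], [187, 205, 217], [160, 177, 185], [126, 143, 138]]
```

View pics/p3.png

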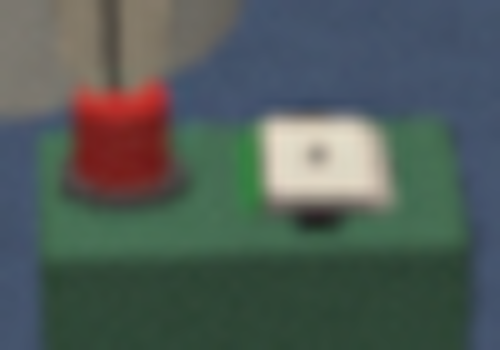

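One dot is left. One more press, about 1 mm shallower to keep the force down.

```bash
python3 -m crank '[[0,0,9,0,0,0],[0,0,8,0,0,0],[0,0,7,0,0,0],[0,0,3.5,0,0,0],[0,0,0,0,0,0],[0,0,0,0,0,0],[0,0,0,0,0,0]]' | grep -E 'eef|wrist'
python3 -m crank '[[0,0,-14,0,0,0],[0,0,-14,0,0,0],[0,0,-20,0,0,0],[0,0,-30,0,0,0],[0,0,0,0,0,0]]' | grep -E 'eef|wrist'
python3 - <<'E'
from h import *
S=grab('side')
b=cv2.resize(S['img'][110:145,265:315],(500,350),interpolation=cv2.INTER_CUBIC)
cv2.imwrite('pics/p4.png',b); print(S['img'][125,289:304].tolist())
E
```

```text
eef_pos: [555.5, -352.7, 91.9]
wrist_force: [-8.1, 6.0, 29.4]
eef_pos: [556.3, -353.2, 173.1]
wrist_force: [-0.4, -0.3, 0.6]
[[169, 186, 196], [169, 185, 199], [168, 184, 195], [186, 205, 215], [177, 194, 203], [145, 158, 166], [157, 172, 180], [185, 204, 214], [176, 193, 202], [146, 159, 167], [159, 174, 183], [188, 207, 217], [185, 203, 214], [158, 175, 182], [124, 141, 137]]
```

View pics/p4.png

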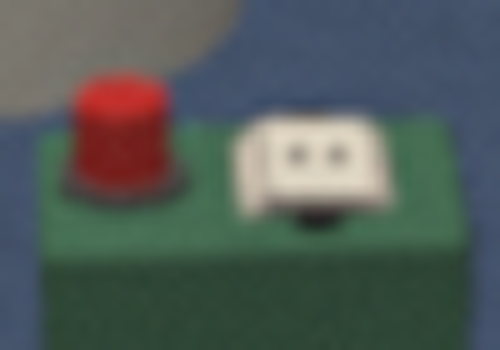

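The drum now shows two dots after showing one, and green was seen on its far side. So the count seems to be rising past green, not falling. I'll read the drum closely with the wrist camera before pressing again.

```bash
python3 -m crank '[[-23,-26,-10,0,0,0],[-23,-26,-10,0,0,0],[0,0,0,0,0,0],[0,0,0,0,0,0]]' | grep -E 'eef'
cat >> h.py <<'E'
def drum(f,w=(500.6,-354.2,89)):
    u,v=map(int,np.round(proj(f,w))); print('window px',u,v)
    c=f['img'][max(v-45,0):v+46,u-45:u+46]; return c
E
python3 - <<'E'
from h import *
W=grab('wrist'); c=drum(W); cv2.imwrite('pics/d1.png',cv2.resize(c,(546,546),interpolation=cv2.INTER_CUBIC))
g=cv2.cvtColor(c,cv2.COLOR_BGR2GRAY); h=cv2.cvtColor(c,cv2.COLOR_BGR2HSV)
for y in range(0,91,3): print(''.join('#' if g[y,x]<70 else ('.' if h[y,x,1]<60 else ('r' if h[y,x,0]<10 else ('G' if h[y,x,1]>170 and h[y,x,2]>120 else 'g'))) for x in range(0,91,2)))
E
```

```text
eef_pos: [498.7, -395.0, 187.3]
window px 278 154
ggggggggggggggg.........gggggggggggggggggggggg
ggggggggggggggg.........gggggggggggggggggggggg
gggggggggggggggggggggggggggggggggggggggggggggg
ggggggggggggggggggggggggggggg......ggggggggggg
ggggggggggggggggg...................gggggggggg
ggggg...............................gggggggggg
ggggg...............................gggggggggg
ggggg...............................gggggggggg
ggggg...............................gggggggggg
ggggg...............................gggggggggg
gggggg...............................ggggggggg
gggggg...............................ggggggggg
gggggg...............................ggggggggg
gggggg...............................ggggggggg
gggggg...............................ggggggggg
ggggggg..............................ggggggggg
ggggggg..............................ggggggggg
ggggggg...............................gggggggg
ggggggg...............................gggggggg
ggggggg...............................gggggggg
gggggggg..............................gggggggg
gggggggg..............................gggggggg
gggggggg..............................gggggggg
gggggggg..............................gggggggg
ggggggggg..............................ggggggg
ggggggggg.............................gggggggg
ggggggggg..........................ggggggggggg
ggggggggg..............ggggggggggggggggggggggg
ggggggggggggggggggggggggggg.gggggggggggggggggg
gggggggggggggggggggg.........ggggggggggggggggg
ggggggggggggggggggggg........ggggggggggggggggg
```

Run:
```python
import cv2,numpy as np
c=cv2.resize(cv2.imread('pics/d1.png'),(91,91),interpolation=cv2.INTER_AREA)
g=cv2.cvtColor(c,cv2.COLOR_BGR2GRAY)
for y in range(6,84,2): print(''.join('#' if g[y,x]<110 else ('+' if g[y,x]<150 else ('-' if g[y,x]<190 else '.')) for x in range(8,80,1)))
```

```text
++++++++++++++++++++++++++++++++++++++++++++++++++++++++++++++++++++++++
++++++++++++++++++++++++++++++++++++++++++++++++++++-------..--+++++++++
++++++++++++++++++++++++++++++++-----------...................--++++++++
+++++++++++++++++----------....................................-++++++++
++--------.....................................................-++++++++
-..............................................................-++++++++
-..............................................................-++++++++
--.............................................................--+++++++
+-..............................................................-+++++++
+-..............................................................-+++++++
+-..............................................................--------
+--.............................................................--------
+--.............................................................--------
+--..............................................................-------
---..............................................................-------
----.
[... 1046 characters left out ...]
.......................................----
++++++--............................................................----
++++++--............................................................----
++++++--............................................................----
+++++++--............................................................---
+++++----............................................................---
+++++----..........................................................-----
++++++----................................................--------------
+++++--+--......................................---------------+--------
++++++-+----................----------------++++++----------++++++++++++
```

The close view shows two dots square in the window. I'll press once more and watch which way the count goes.

```bash
cat >> h.py <<'E'
def sidedrum(name):
    S=grab('side'); b=cv2.resize(S['img'][119:133,286:306],(80,56),interpolation=cv2.INTER_CUBIC); cv2.imwrite(f'pics/{name}.png',b)
    g=cv2.cvtColor(b,cv2.COLOR_BGR2GRAY); bi=b.astype(int); gr=bi[...,1]-np.maximum(bi[...,0],bi[...,2])
    for y in range(0,56,3): print(''.join('G' if gr[y,x]>75 else 'g' if gr[y,x]>20 else '#' if g[y,x]<150 else '+' if g[y,x]<180 else '.' for x in range(80)))
E
python3 -m crank '[[23,26,15,0,0,0],[23,26,15,0,0,0],[0,0,20,0,0,0],[0,0,18,0,0,0],[0,0,0,0,0,0],[0,0,0,0,0,0]]' | grep -E 'eef'
python3 - <<'E'
from h import *
sidedrum('s1'); print(tool([555,-352.3,92.5]))
E
```

```text
eef_pos: [555.1, -351.4, 118.2]
################################################################################
################################################################################
################################################################################
################################################################################
######################++++++++++++++++++++++++++++++++++++++####################
#################++++.........................................+++########ggggggg
gggggggggg###+++++..............................................+++####ggggggggg
ggggggggg##++++..................................................+++###ggggggggg
gggggggg##+++...................++++++..........++++++............+++###gggggggg
gggggggg##+++...................++++++..........++++++............+++####ggggggg
gggggggg###++.....................................................++++####gggggg
gggggggg###++......................................................+++####gggggg
gggggggg###+++......................................................+++###gggggg
ggggggggg##+++.....................................................++++###gggggg
ggggggggg###+++....++++++++++++++++++++++++++++++++++++++++++++++++++#####gggggg
gggggggggg###++++++++#####################################################gggggg
ggggggggggg############################################################ggggggggg
ggggggggggggggg##########################################ggggggggggggggggggggggg
ggggggggggggggggggggggggggggggggg####################ggggggggggggggggggggggggggg
[-0.31182699 -0.33245074 27.26312117]
```

```bash
python3 -m crank '[[0,0,9,0,0,0],[0,0,8,0,0,0],[0,0,7,0,0,0],[0,0,3.5,0,0,0],[0,0,0,0,0,0],[0,0,0,0,0,0],[0,0,0,0,0,0]]' | grep -E 'eef|wrist'
python3 -m crank '[[0,0,-14,0,0,0],[0,0,-13.5,0,0,0],[0,0,0,0,0,0],[0,0,0,0,0,0],[0,0,0,0,0,0]]' | grep -E 'eef|wrist'
python3 -c "
from h import *
sidedrum('s2')"
```

```text
eef_pos: [555.4, -352.7, 92.6]
wrist_force: [2.3, -2.1, 4.3]
eef_pos: [554.9, -352.3, 119.6]
wrist_force: [-0.0, -0.2, 0.3]
################################################################################
################################################################################
################################################################################
################################################################################
#######################++++++++++++++++++++++++++++++++++++++###################
#################+++++.........................................+++######gggggggg
ggggggggg####+++++...............................................+++###ggggggggg
ggggggggg##+++.....................++............+++++............+++###gggggggg
gggggggg###++......................++..........++++++++...........++++###ggggggg
gggggggg###++..................................+++###+++...........+++###ggggggg
gggggggg####+++.................................++++++++............++####gggggg
gggggggg######+++...................................................+++###gggggg
ggggggggg#####+++....................................................++####ggggg
gggggggggg###+++.......+++..........................................+++####ggggg
gggggggggg###++++..++++++++++++++++++++++++++++++++++++++++++++++++++++####ggggg
gggggggggg###++++++++#####################################################gggggg
gggggggggggg###########################################################ggggggggg
ggggggggggggggg###########################################gggggggggggggggggggggg
ggggggggggggggggggggggggggggggggg#####################gggggggggggggggggggggggggg
```

The count is rising (about three dots now), and this press stopped just short of the stop. I'll go a little deeper, reading the drum after each press.

```bash
for i in 3 4; do
python3 -m crank '[[0,0,9,0,0,0],[0,0,8,0,0,0],[0,0,7,0,0,0],[0,0,5,0,0,0],[0,0,0,0,0,0],[0,0,0,0,0,0],[0,0,0,0,0,0]]' | grep -E 'eef|wrist'
python3 -m crank '[[0,0,-15,0,0,0],[0,0,-14,0,0,0],[0,0,0,0,0,0],[0,0,0,0,0,0],[0,0,0,0,0,0]]' | grep -E 'eef|wrist'
python3 -c "
from h import *
sidedrum('s$i')" | sed -n 4,16p
done
```

```text
eef_pos: [555.5, -352.7, 92.1]
wrist_force: [-3.1, 2.8, 22.4]
eef_pos: [554.8, -352.2, 118.8]
wrist_force: [-0.3, 0.3, -0.2]
################################################################################
######################+++++++++++++++++++++++++++++++++++++++###################
#################++++.........................................+++########ggggggg
gggggggggg###+++++...............................................++####ggggggggg
ggggggggg###+++..................+++++...........++++.............++###ggggggggg
gggggggg###+++.................+++##+++........++###+++...........+++###gggggggg
ggggggggg####+++...............+++##+++........++####++...........+++####ggggggg
gggggggg######+++...............+++++++........++++++++............+++####gggggg
ggggggggg#####+++...................................................++####gggggg
ggggggggg#####+++...................................................+++###gggggg
ggggggggg#####+++......++++........................................++++###gggggg
ggggggggg####++++..+++++++#+++++++++++++++++++++++++++++++++++++++++++####gggggg
ggg
[... 553 characters left out ...]
....+++++++.......+++###++...........+++###ggggggggg
gggggggg###+++.................++++++++.......++#####++...........+++###gggggggg
ggggggggg####+++................+++++++........+#####++...........+++#####gggggg
gggggggg######+++..............................++####+++...........+++####gggggg
ggggggggg#####++++..............................+++++++.............++####gggggg
ggggggggg#####+++..................................+................+++###gggggg
ggggggggg#####++......+++++.........................................+++####ggggg
ggggggggg####++++..+++++++#+++++++++++++++++++++++++++++++++++++++++++#####ggggg
gggggggggg###++++++++#####################################################gggggg
```

The sequence is 3, 4, 5, so the dots do count up, and green should come after 6 and 7. Three more presses, checking after the second and third.

```bash
for i in 5 6; do
python3 -m crank '[[0,0,9,0,0,0],[0,0,8,0,0,0],[0,0,7,0,0,0],[0,0,5,0,0,0],[0,0,0,0,0,0],[0,0,0,0,0,0],[0,0,0,0,0,0]]' | grep -E 'eef|wrist'
python3 -m crank '[[0,0,-15,0,0,0],[0,0,-14,0,0,0],[0,0,0,0,0,0],[0,0,0,0,0,0],[0,0,0,0,0,0]]' | grep -E 'eef|wrist'
done
python3 -c "
from h import *
sidedrum('s6')" | sed -n 4,16p
```

```text
eef_pos: [555.5, -352.7, 92.0]
wrist_force: [-4.0, 2.7, 22.2]
eef_pos: [554.9, -352.3, 118.9]
wrist_force: [0.2, -0.1, -0.5]
eef_pos: [555.4, -352.7, 92.0]
wrist_force: [-5.2, 3.2, 23.0]
eef_pos: [554.8, -352.2, 118.7]
wrist_force: [0.2, -1.2, -0.6]
################################################################################
######################++++++++##########################+++#####################
#################++++..........+++###+++.....+++####+++.....++#ggggggggggggggggg
gggggggggg###+++++..............+++++++........++++++.........+ggggggggggggggggg
ggggggggg###+++................++####++........+++#+++........++gggggggggggggggg
ggggggggg###+++................++####++........++###+++........++ggggggggggggggg
gggggggg#####+++...............+++##+++........++####++........++ggggggggggggggg
ggggggg#######+++................+++++.........++####++........++ggggggggggggggg
gggggggg######+++..............................++####+++........+ggggggggggggggg
gggggggg######+++..............................+++##+++.........+ggggggggggggggg
ggggggggg######+++.....++++...................++++++++++.......+++gggggggggggggg
gggggggggg####++++++++++++#+++++++++++++++++++##########+++++++###gggggggggggggg
gggggggggg#####++++++#############################################gggggggggggggg
```

Seven dots now, with green on the near side. One more press.

```bash
python3 -m crank '[[0,0,9,0,0,0],[0,0,8,0,0,0],[0,0,7,0,0,0],[0,0,5,0,0,0],[0,0,0,0,0,0],[0,0,0,0,0,0],[0,0,0,0,0,0]]' | grep -E 'eef|wrist'
python3 -m crank '[[0,0,-15,0,0,0],[0,0,-14,0,0,0],[0,0,-20,0,0,0],[0,0,-40,0,0,0],[-23,-26,0,0,0,0],[-23,-26,0,0,0,0],[0,0,0,0,0,0]]' 93 | grep -E 'eef|wrist'
python3 - <<'E'
from h import *
sidedrum('s7')
W=grab('wrist'); c=drum(W); cv2.imwrite('pics/d2.png',cv2.resize(c,(546,546),interpolation=cv2.INTER_CUBIC))
b=c.astype(int); gr=b[...,1]-np.maximum(b[...,0],b[...,2])
print(gr[::6,::6]); print(c[45,::8].tolist())
E
```

```text
eef_pos: [555.4, -352.7, 92.0]
wrist_force: [-4.9, 3.7, 22.0]
eef_pos: [496.5, -396.8, 180.3]
wrist_force: [-0.9, -0.2, -1.2]
################################################################################
################################################################################
################################################################################
################################################################################
#########################gggggggggggggggggggggggggggggggggggg###################
##################++#ggggggggggggggggggggggggggggggggggggggggggg#########ggggggg
ggggggggg#####++++++++ggggggggggggggggggggggggggggggggggggggggg++++####ggggggggg
ggggggggg#####++++++++ggggggggggggggggggggggggggggggggggggggggg+++++####gggggggg
gggggggg######+++..+++#gggggggggggggggggggggggggggggggggggggggg++++++###gggggggg
ggggggg#######+++...+++#ggggggggggggggggggggggggggggggggggggggg++++++####ggggggg
gggggggg######+++....++#gggggggggggggggggggggggggggggggggggggggg++++++####gggggg
ggggggggg#####+++....+++ggggggggggggggggggggggggggggggggggggggggg+++++####gggggg
gg
[... 1151 characters left out ...]
1 111 111 108  -3  -9  30  29  29]
 [ 30  30  28  -6 113 113 112 112 111 111 110  -4  -8  28  28  29]
 [ 30  30  30  -7 114 112 112 112 111 112 110  -5  -2  30  29  30]
 [ 30  31  31  -7 105 113 113 112 112 111 110  -6  -8  28  28  30]
 [ 30  31  32  -7  75 114 113 112 112 112 111  -5  -4  30  29  28]
 [ 30  31  31  -5  16 114 113 113 112 112 112  21  26  30  29  30]
 [ 31  30  31  29  31  41  34  31  31  27  31  30  29  29  30  29]
 [ 32  32  32  32  32  30  31   3   3   3  31  30  29  29  29  28]]
[[130, 159, 82], [130, 161, 83], [225, 235, 241], [120, 233, 86], [122, 234, 89], [123, 235, 91], [126, 236, 94], [128, 237, 98], [232, 241, 246], [239, 246, 250], [130, 159, 88], [132, 160, 88]]
```

Green stands square between the marks. Next I'll survey the boxes and tray from higher up.

```bash
python3 -m crank '[[35,-2.3,-20,0,0,0],[35,-2.3,-20,0,0,0],[35,-2.3,-20,0,0,0],[35,-2.3,-20,0,0,0],[35,-2.3,-20,0,0,0]]' | grep eef
python3 -m crank '[[35,-2.3,-20,0,0,0],[35,-2.3,-20,0,0,0],[35,-2.3,-20,0,0,0],[35,-2.3,-20,0,0,0],[35,-2.3,-20,0,0,0],[0,0,0,0,0,0],[0,0,0,0,0,0]]' | grep -E 'eef|opening'
python3 - <<'E'
from h import *
import pickle
W=grab('wrist');S=grab('side');T=grab('top')
for n,f in(('w9',W),('side9',S),('top9',T)): cv2.imwrite(f'pics/{n}.png',f['img']); pickle.dump(f,open(n+'.pkl','wb'))
E
```

```text
eef_pos: [501.9, -216.5, 280.3]
eef_pos: [504.4, -41.3, 380.6]
opening: 93.4
```

View pics/w9.png

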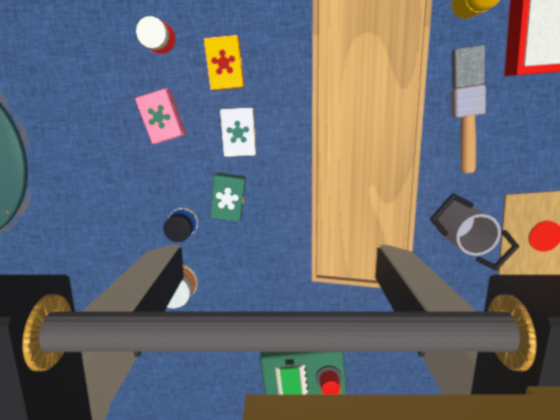

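The wrist view shows the yellow box at (223,62), white at (238,132) and green at (228,197). The tray spans columns about 312–430, ending at row 285. Next I'll measure the boxes and the tray corners across views.

```bash
cat >> h.py <<'E'
RNG={'yel':((18,150,120),(32,255,255)),'white':((0,0,165),(180,60,255)),'green':((50,90,30),(90,255,170))}
def lid(f,k,near,r=45,z=28):
    m=cv2.inRange(cv2.cvtColor(f['img'],cv2.COLOR_BGR2HSV),*map(np.array,RNG[k]))
    m=cv2.morphologyEx(m,cv2.MORPH_CLOSE,np.ones((3,3)))
    cs=cv2.findContours(m,cv2.RETR_EXTERNAL,cv2.CHAIN_APPROX_NONE)[0]
    c=max((c for c in cs if np.hypot(*(c[:,0].mean(0)-near))<r),key=cv2.contourArea)
    P=np.array([plane(f,*p,z)[:2] for p in c[:,0].astype(float)],np.float32)
    (x,y),(w,h),a=cv2.minAreaRect(P); 
    if w<h: w,h,a=h,w,a+90
    return np.array([x,y]),(w,h),(a+90)%180-90 if False else a%180, c[:,0].mean(0)
E
python3 - <<'E'
from h import *
import pickle
np.set_printoptions(precision=1,suppress=True)
W,S,T,T0,S0=[pickle.load(open(n+'.pkl','rb')) for n in('w9','side9','top9','top0','side0')]
for k,n in(('yel',(223,62)),('white',(238,132)),('green',(228,197))): print(k,lid(W,k,n))
for k,a,b in(('yel',(223.5,63),(327.6,247.3)),('white',(237.5,131.5),(320.4,220.5)),('green',(228,198.5),(328.4,196.5))): print(k,tri(W,a,S0,b))
def quad(f,near):
    m=cv2.inRange(cv2.cvtColor(f['img'],cv2.COLOR_BGR2HSV),np.array((8,50,70)),np.array((22,230,255)))
    m=cv2.morphologyEx(m,cv2.MORPH_OPEN,np.ones((3,3)))
    cs=cv2.findContours(m,cv2.RETR_EXTERNAL,cv2.CHAIN_APPROX_NONE)[0]
    c=[c for c in cs if cv2.pointPolygonTest(c,near,False)>0][0]
    h=cv2.convexHull(c); return cv2.approxPolyDP(h,4,True)[:,0]
print(quad(T0,(305,183)).tolist()); print(quad(S0,(240,220)).tolist())
E
```

```text
yel (array([442.1,  93.1]), (63.89518356323242, 44.334922790527344), 91.01575636863708, array([223.7,  62. ]))
white (array([451. ,   2.9]), (64.62236785888672, 45.12574005126953), 88.18998718261719, array([237.7, 131.8]))
green (array([426.3, -87.9]), (64.30696105957031, 43.832340240478516), 77.67150115966797, array([226.8, 197.7]))
yel (array([442.1,  92.8,  27.8]), np.float64(1.1110673638738224))
white (array([451.4,   3.9,  27.9]), np.float64(1.0319119509693746))
green (array([427.1, -89.1,  27.5]), np.float64(0.8222181555623691))
[[229, 153], [383, 165], [378, 212], [226, 200]]
[[231, 153], [281, 165], [264, 291], [191, 277]]
```

Run:
```python
from h import *
import pickle
np.set_printoptions(precision=1,suppress=True)
W,T0,S0=[pickle.load(open(n+'.pkl','rb')) for n in('w9','top0','side0')]
C=[tri(T0,a,S0,b) for a,b in zip([(229,153),(383,165),(379,213),(226.5,200.5)],[(231+-38,276),(232,153.5),(281.5,164.5),(264.5,287)])]
for c in C: print(c)
P=np.array([c[0] for c in C]); print('mean',P.mean(0))
print('y dir',np.degrees(np.arctan2(*(P[0]-P[1])[:2])),np.linalg.norm(P[0]-P[1]),np.linalg.norm(P[3]-P[2]),'x dir',P[1]-P[2],P[0]-P[3])
# edge profile in wrist view, to find lips
g=cv2.cvtColor(W['img'],cv2.COLOR_BGR2GRAY)
for r in (120,200): print(r,g[r,306:322],g[r,400:436])
print(g[265:295,345])
# predicted: candidate model
for yaw in(-4.2,-4.8):
  for c0 in([597,4.],):
    ya=np.radians(yaw); R=Ro.from_euler('zy',[ya,-np.radians(15)]).as_matrix()
    for x in(-68.5,-62.5,62.5,68.5):
      o=[]
      for y in(-216,-100,0,100): o.append(np.round(proj(W,np.array([*c0,50])+R@np.array([x,y,10])),1).tolist())
      print(yaw,x,o)
```

```text
(array([695.6, 205.8,  65.3]), np.float64(3.412891272105824))
(array([ 671.7, -224. ,   75.4]), np.float64(2.77895997342226))
(array([ 541.9, -221. ,   41.3]), np.float64(1.1267753465959933))
(array([566.3, 210.8,  39.7]), np.float64(0.6702978515602702))
mean [618.9  -7.1  55.4]
y dir 3.181220279165363 430.66250115768764 432.510493138792 x dir [129.8  -3.   34.1] [129.3  -5.   25.5]
120 [ 98  98  99 100 101 114 150 175 181 178 164 150 161 180 187 189] [176 178 180 181 180 180 181 182 183 181 181 179 178 177 176 172 157 160
 176 181 181 175 148 112  96  96  94  93  94  96  97  97  98  98  98  98]
200 [ 96  96  97  96  99 120 154 174 177 173 155 151 166 175 178 183] [173 175 178 179 178 177 175 175 175 171 156 158 174 178 177 167 138 107
  99 101  99  98  97  97  96  95  94  93  93  93  94  99 101 101  97  94]
[176 175 173 173 174 173 173 173 173 173 173 165 134 102 104 138 165 175
 169 138 108  96  99  99  99  98  97  96  97  98]
-4.2 -68.5 [[293.0, 272.5], [293.6, 196.9], [294.2, 123.8], [294.8, 42.1]]
-4.2 -62.5 [[296.9, 272.9], [297.8, 197.1], [298.6, 123.9], [299.5, 41.9]]
-4.2 62.5 [[384.3, 282.9], [391.0, 203.0], [397.4, 125.1], [404.7, 37.3]]
-4.2 68.5 [[388.8, 283.4], [395.7, 203.3], [402.5, 125.2], [410.2, 37.1]]
-4.8 -68.5 [[291.5, 271.8], [292.9, 196.3], [294.2, 123.3], [295.7, 41.4]]
-4.8 -62.5 [[295.5, 272.3], [297.1, 196.6], [298.6, 123.4], [300.4, 41.3]]
-4.8 62.5 [[382.6, 283.1], [390.1, 203.4], [397.4, 125.7], [405.6, 37.9]]
-4.8 68.5 [[387.0, 283.7], [394.8, 203.7], [402.5, 125.8], [411.1, 37.7]]
```

Run:
```python
from h import *
import pickle
from scipy.optimize import least_squares
np.set_printoptions(precision=2,suppress=True)
W,T0,S0=[pickle.load(open(n+'.pkl','rb')) for n in('w9','top0','side0')]
def R(yaw): return Ro.from_euler('zy',[yaw,-np.radians(15)]).as_matrix()
# rays cast on the lip-top plane, expressed in tray frame
def onlip(f,p,o,yaw):
    c,d=ray(f,*p); A=R(yaw); c=A.T@(c-o); d=A.T@d; return c+d*(10-c[2])/d[2]
E=[(W,(311.5,120),0,-68.5),(W,(311.5,200),0,-68.5),(W,(428.5,120),0,68.5),(W,(416.5,200),0,68.5),(W,(345,284.5),1,-216),
   (T0,(229,153),1,216),(T0,(383,165),1,-216),(T0,(226.5,200.5),1,216),(T0,(229,153),0,68.5),(T0,(383,165),0,68.5)]
f=lambda q:[onlip(F,p,np.array([q[0],q[1],q[3]]),q[2])[i]-v for F,p,i,v in E]
r=least_squares(f,[621,-7,-.056,50]); print(r.x,np.degrees(r.x[2]),np.array(r.fun))
```

```text
[620.17  -7.64  -0.05  54.35] -2.842413837025422 [-1.11 -1.37  5.71 -0.99 -0.24 -1.29  3.44 -1.9  -1.12 -1.12]
```

Tray: centre about (620,-8), floor about 50–54 mm, yaw about -3°. Boxes are measured at 64×44 with tops at 28 mm. I'll fetch the yellow box first.

```bash
python3 -m crank '[[14.4,-8,33,0,0,0],[14.4,-8,33,0,0,0],[14.4,-8,33,0,0,0],[14.4,-8,33,0,0,0],[14.4,-8,33,0,0,0],[14.4,-8,33,0,0,0],[14.4,-8,33,0,0,0],[14.4,-8,33,0,0,0]]' 62 20| grep eef
python3 -m crank '[[14.4,-8,30,0,0,0],[0,0,0,0,0,-0.09],[0,0,0,0,0,0]]' | grep -E 'eef|rot'
python3 - <<'E'
from h import *
print(tool([442.1,93,6]))
W=grab('wrist'); cv2.imwrite('pics/w10.png',W['img'])
S=grab('side'); print([b for b in blobs(S,*RNG['yel'],100)][:5])
E
```

```text
eef_pos: [448.3, 76.0, 113.2]
eef_pos: [440.9, 90.9, 83.1]
tool_rot: [0.701, 0.713, -0.002, -0.001]
[ 2.15638088  1.55953673 77.1278833 ]
[(array([327.9, 253.3]), [317, 238, 23, 30, 494]), (array([164.3, 267.1]), [153, 251, 23, 33, 554])]
```

```bash
python3 -m crank '[[2,1.5,27,0,0,0],[0,0,30,0,0,0],[0,0,14,0,0,0],[0,0,6,0,0,0],[0,0,0,0,0,0]]' 62| grep -E 'eef|wrist'
python3 -m crank '[[0,0,0,0,0,0],[0,0,0,0,0,0],[0,0,0,0,0,0],[0,0,0,0,0,0],[0,0,0,0,0,0]]' 30 25
python3 -m crank '[[0,0,-20,0,0,0],[0,0,-35,0,0,0],[0,0,-40,0,0,0],[0,0,-40,0,0,0],[0,0,-25,0,0,0],[0,0,0,0,0,0]]'
python3 - <<'E'
from h import *
s=manip.read_state(); print(s['eef_pos'],Ro.from_quat(s['tool_rot']).as_matrix().round(3))
E
```

```text
eef_pos: [443.8, 92.7, 8.2]
wrist_force: [-0.2, 0.3, -0.4]
time: 31.53
eef_pos: [444.4, 93.4, 9.9]
tool_rot: [0.703, 0.711, 0.001, 0.001]
wrist_force: [-1.4, -2.0, 8.1]
opening: 44.0
grasp_force: 25.0
time: 32.03
eef_pos: [445.5, 93.7, 175.0]
tool_rot: [0.703, 0.711, 0.003, 0.002]
wrist_force: [1.1, -0.2, 0.5]
opening: 44.1
grasp_force: 25.0
[445.54751568  93.68029913 175.04204538] [[-0.012  1.     0.008]
 [ 1.     0.012  0.001]
 [ 0.001  0.008 -1.   ]]
```

```bash
python3 -m crank '[[0,32,8,0,0,0],[0,32,8,0,0,0],[0,32,8,0,0,0],[0,32,8,0,0,0],[0,32,8,0,0,0.063],[0,0,0,-0.0873,0,0],[0,0,0,-0.0873,0,0],[0,0,0,-0.0873,0,0]]'
python3 -m crank '[[0,0,0,0,0,0],[0,0,0,0,0,0]]'
cat >> h.py <<'E'
TA=Ro.from_euler('zy',[np.radians(-3),-np.radians(15)]).as_matrix(); TO=np.array([620,-8,50.])
def trayt(x,y,gap): # tool offset to stand gap above floor at tray (x,y); also tilt error
    s=manip.read_state(); A=Ro.from_quat(s['tool_rot']).as_matrix()
    e=TA.T@A; p=TO+TA@np.array([x,y,gap]); print('tool in tray',e.round(3).tolist(),'pos',(TA.T@(np.array(s['eef_pos'])-TO)).round(1)); return tool(p).round(1)
E
python3 -c "
from h import *
print(trayt(0,100,12))"
```

```text
time: 32.7
eef_pos: [604.3, 95.2, 126.5]
tool_rot: [0.719, 0.683, 0.09, 0.095]
wrist_force: [0.0, 0.1, -0.6]
opening: 44.2
grasp_force: 25.0
time: 32.87
eef_pos: [602.9, 95.4, 128.5]
tool_rot: [0.719, 0.683, 0.089, 0.094]
wrist_force: [0.9, -0.1, -1.5]
opening: 43.6
grasp_force: 25.0
tool in tray [[-0.003, 1.0, -0.001], [1.0, 0.003, -0.013], [-0.013, -0.002, -1.0]] pos [ -1.6 103.5  80.2]
[-2.6  1.7 68.3]
```

```bash
python3 -m crank '[[-2.6,1.7,25,0,0,0],[0,0,22,0,0,0],[0,0,14,0,0,0],[0,0,5,0,0,0],[0,0,0,0,0,0],[0,0,0,0,0,0]]' | grep -E 'eef|wrist|opening'
python3 -m crank '[[0,0,2,0,0,0],[0,0,0,0,0,0],[0,0,0,0,0,0]]' | grep -E 'eef|wrist|opening'
python3 -c "
from h import *
print(trayt(0,100,9.5))"
```

```text
eef_pos: [622.7, 91.8, 66.0]
wrist_force: [0.3, 0.4, -0.7]
opening: 44.0
eef_pos: [623.0, 91.8, 64.2]
wrist_force: [-0.8, 0.0, -0.4]
opening: 43.8
tool in tray [[-0.003, 1.0, 0.001], [1.0, 0.003, -0.013], [-0.013, 0.001, -1.0]] pos [  1.4 100.   13. ]
[ 0.  -1.4  3.5]
```

```bash
for i in 1 2; do python3 -m crank '[[0,0,1.5,0,0,0],[0,0,0,0,0,0],[0,0,0,0,0,0]]' | grep -E 'eef|wrist'; done
```

```text
eef_pos: [623.2, 91.7, 62.0]
wrist_force: [-0.2, -0.2, -0.9]
eef_pos: [623.6, 91.6, 60.4]
wrist_force: [0.3, -0.3, -0.8]
```

```bash
for i in 1 2; do python3 -m crank '[[0,0,1,0,0,0],[0,0,0,0,0,0],[0,0,0,0,0,0]]' | grep -E 'eef|wrist'; done
```

```text
eef_pos: [623.9, 91.7, 59.7]
wrist_force: [-2.6, -0.9, 1.3]
eef_pos: [624.0, 91.7, 59.6]
wrist_force: [-13.1, -0.3, 14.6]
```

Contact is felt where expected, so the floor at 50 mm is confirmed. I'll ease off 1 mm, release and back out square to the floor.

```bash
python3 -m crank '[[0,0,-1,0,0,0],[0,0,0,0,0,0]]' | grep -E 'eef|wrist'
python3 -c "
from h import *
print(trayt(0,100,9.5))"
python3 -m crank '[[0,0,0,0,0,0],[0,0,0,0,0,0],[0,0,0,0,0,0],[0,0,0,0,0,0]]' 62 20| grep -E 'eef|wrist|opening'
python3 -m crank '[[0,0,-20,0,0,0],[0,0,-40,0,0,0],[0,0,-40,0,0,0],[0,0,-20,0.0873,0,0],[0,0,0,0.0873,0,0],[0,0,0,0.0873,0,0],[0,0,0,0,0,0],[0,0,0,0,0,0]]'
python3 - <<'E'
from h import *
W=grab('wrist');S=grab('side');T=grab('top')
import pickle
for n,f in(('w11',W),('side11',S),('top11',T)): cv2.imwrite(f'pics/{n}.png',f['img']); pickle.dump(f,open(n+'.pkl','wb'))
for n,f in(('W',W),('S',S),('T',T)): print(n,[(c,s) for c,s in blobs(f,*RNG['yel'],100) if n!='S' or c[1]>200][:8])
for p in (('white',(451,3.4,28)),('green',(426.5,-88.3,28)),('yel',(618,92,79))): print(p[0],[tuple(np.round(proj(f,p[1]))) for f in (W,S,T)])
s=manip.read_state(); print(s['eef_pos'],Ro.from_quat(s['tool_rot']).as_matrix().round(3))
E
```

```text
eef_pos: [624.0, 91.7, 59.7]
wrist_force: [-0.4, 0.9, -1.0]
tool in tray [[-0.003, 1.0, 0.001], [1.0, 0.003, -0.013], [-0.013, 0.001, -1.0]] pos [ 1.1 99.9  8.4]
[ 0.1 -1.1 -1.1]
eef_pos: [623.9, 91.6, 59.4]
wrist_force: [-0.4, -0.7, -0.4]
opening: 61.5
time: 35.78
eef_pos: [593.4, 93.1, 174.5]
tool_rot: [0.725, 0.689, 0.0, 0.0]
wrist_force: [-0.3, 0.1, 0.9]
opening: 61.7
grasp_force: 0.0
W [(array([495.2, 119.3]), [466, 95, 63, 53, 2078]), (array([317.4, 204.2]), [285, 160, 65, 93, 4614]), (array([111.4, 338.9]), [105, 304, 17, 67, 445]), (array([447.3, 340.3]), [439, 305, 15, 66, 411])]
S [(array([238. , 236.1]), [225, 218, 27, 34, 509]), (array([164.1, 267. ]), [153, 251, 22, 33, 544])]
T [(array([399.5, 103.6]), [393, 97, 14, 14, 143])]
white [(np.float64(131.0), np.float64(296.0)), (np.float64(321.0), np.float64(220.0)), (np.float64(299.0), np.float64(243.0))]
green [(np.float64(121.0), np.float64(380.0)), (np.float64(329.0), np.float64(197.0)), (np.float64(331.0), np.float64(253.0))]
yel [(np.float64(313.0), np.float64(210.0)), (np.float64(241.0), np.float64(229.0)), (np.float64(269.0), np.float64(181.0))]
[592.45355701  93.26743719 175.09158891] [[ 0.051  0.999  0.002]
 [ 0.999 -0.051 -0.   ]
 [-0.     0.002 -1.   ]]
```

```bash
python3 -m crank '[[-19.4,-27.4,5,0,0,0],[-19.4,-27.4,5,0,0,0],[-19.4,-27.4,20,0,0,0],[-19.4,-27.4,22,0,0,0],[-19.4,-27.4,22,0,0,-0.02],[0,0,0,0,0,0],[0,0,0,0,0,0]]' 62 20| grep -E 'eef'
python3 - <<'E'
from h import *
S=grab('side'); print([(c,s) for c,s in blobs(S,*RNG['white'],100) if 280<c[0]<400 and c[1]>150],[(c,s) for c,s in blobs(S,*RNG['green'],60)if c[1]>150])
print(tool([451.2,3.3,8]))
E
```

```text
eef_pos: [449.5, 2.9, 100.6]
[(array([320.3, 221.3]), [311, 212, 20, 19, 307]), (array([373.2, 255.9]), [364, 250, 19, 13, 204]), (array([393.9, 307.7]), [385, 301, 20, 12, 114]), (array([314.5, 356.1]), [298, 354, 47, 5, 121]), (array([302.1, 391.3]), [270, 378, 63, 26, 1224]), (array([370.7, 395.7]), [342, 383, 60, 26, 1192])] [(array([328. , 198.9]), [319, 190, 19, 16, 120])]
[3.96719200e-02 3.19582137e-02 9.39063903e+01]
```

```bash
python3 -m crank '[[0,0,30,0,0,0],[0,0,32,0,0,0],[0,0,20,0,0,0],[0,0,10,0,0,0],[0,0,1,0,0,0],[0,0,0,0,0,0]]' 62| grep -E 'eef|wrist'
python3 -m crank '[[0,0,0,0,0,0],[0,0,0,0,0,0],[0,0,0,0,0,0],[0,0,0,0,0,0],[0,0,0,0,0,0]]' 30 25
python3 -m crank '[[0,0,-20,0,0,0],[0,0,-35,0,0,0],[0,0,-40,0,0,0],[0,0,-40,0,0,0],[0,0,-25,0,0,0],[0,0,0,0,0,0]]'
python3 -m crank '[[0,32,8,0,0,0],[0,32,8,0,0,0],[0,32,8,0,0,0],[0,32,8,0,0,0],[0,25,8,0,0,0.02],[0,0,0,-0.0873,0,0],[0,0,0,-0.0873,0,0],[0,0,0,-0.0873,0,0]]' | grep opening
python3 -m crank '[[0,0,0,0,0,0],[0,0,0,0,0,0]]'
python3 -c "
from h import *
print(trayt(0,0,12))"
```

```text
eef_pos: [451.9, 3.6, 9.4]
wrist_force: [-0.3, -0.3, 0.2]
time: 37.48
eef_pos: [451.7, 3.3, 9.5]
tool_rot: [0.718, 0.696, 0.001, 0.001]
wrist_force: [-0.6, 1.4, 6.9]
opening: 43.5
grasp_force: 25.0
time: 37.98
eef_pos: [452.8, 3.2, 174.6]
tool_rot: [0.718, 0.696, 0.003, 0.003]
wrist_force: [1.0, -0.3, -0.6]
opening: 43.8
grasp_force: 25.0
opening: 43.7
time: 38.82
eef_pos: [603.1, -1.4, 128.2]
tool_rot: [0.719, 0.683, 0.089, 0.094]
wrist_force: [0.1, -0.6, -0.4]
opening: 44.0
grasp_force: 25.0
tool in tray [[-0.003, 1.0, -0.002], [1.0, 0.003, -0.013], [-0.013, -0.002, -1.0]] pos [ 3.6  6.8 79.9]
[-5.9 -3.5 68. ]
```

```bash
python3 -m crank '[[-5.9,-3.5,26,0,0,0],[0,0,24,0,0,0],[0,0,14,0,0,0],[0,0,5,0,0,0],[0,0,0,0,0,0],[0,0,0,0,0,0]]' | grep -E 'eef|wrist|opening'
for i in 1 2 3; do python3 -m crank '[[0,0,1,0,0,0],[0,0,0,0,0,0],[0,0,0,0,0,0]]' | grep -E 'eef|wrist'; done
python3 -c "
from h import *
print(trayt(0,0,9))"
```

```text
eef_pos: [618.6, -8.0, 61.2]
wrist_force: [0.5, 0.7, -0.4]
opening: 43.9
eef_pos: [618.7, -8.0, 60.4]
wrist_force: [0.3, 0.4, -1.5]
eef_pos: [618.6, -8.0, 59.0]
wrist_force: [-0.0, -0.1, -0.7]
eef_pos: [618.9, -8.1, 58.7]
wrist_force: [-6.2, 0.7, 8.6]
tool in tray [[-0.003, 1.0, 0.0], [1.0, 0.003, -0.013], [-0.013, 0.0, -1.0]] pos [1.2 0.  8.7]
[-0.  -1.2 -0.3]
```

Contact again. I'll release and go for the green box.

```bash
python3 -m crank '[[0,0,-0.5,0,0,0],[0,0,0,0,0,0]]' | grep -E 'wrist'
python3 -m crank '[[0,0,0,0,0,0],[0,0,0,0,0,0],[0,0,0,0,0,0],[0,0,0,0,0,0]]' 62 20| grep -E 'eef|wrist|opening'
python3 -m crank '[[0,0,-20,0,0,0],[0,0,-40,0,0,0],[0,0,-40,0,0,0],[0,0,-20,0.0873,0,0],[0,0,0,0.0873,0,0],[0,0,0,0.0873,0,0],[0,0,0,0,0,0],[0,0,0,0,0,0]]' | grep eef
python3 - <<'E'
from h import *
S=grab('side'); print([(c,s) for c,s in blobs(S,*RNG['white'],100) if 180<c[0]<350 and c[1]>150],[(c,s) for c,s in blobs(S,*RNG['green'],60)if c[1]>150])
print([np.round(proj(S,p)) for p in((426.5,-88.3,28),(612,-8,79),(618,92,79))])
print(tool([426.6,-88.4,8]))
E
```

```text
wrist_force: [-3.1, -0.0, 4.1]
eef_pos: [618.8, -8.0, 58.4]
wrist_force: [-0.3, -0.2, 0.2]
opening: 60.9
eef_pos: [588.3, -6.5, 173.5]
[(array([246. , 201.5]), [235, 191, 23, 22, 288]), (array([302. , 391.3]), [270, 378, 63, 26, 1222])] [(array([328.5, 198.4]), [319, 190, 19, 17, 122])]
[array([329., 197.]), array([248., 200.]), array([241., 229.])]
[ -90.02621383 -157.08803059  165.34983675]
```

```bash
python3 -m crank '[[-18,-31.4,5,0,0,0],[-18,-31.4,5,0,0,0],[-18,-31.4,18,0,0,0],[-18,-31.4,18,0,0,0],[-18,-31.4,18,0,0,0],[0,0,0,0,0,0.08],[0,0,0,0,0,0.08],[0,0,0,0,0,0]]' 62 20| grep -E 'eef'
python3 -m crank '[[0,0,0,0,0,0]]'|grep eef
python3 - <<'E'
from h import *
S=grab('side'); print([(c,s) for c,s in blobs(S,*RNG['green'],60)if c[1]>150])
print(tool([426.6,-88.4,8]))
E
```

```text
eef_pos: [425.6, -88.5, 110.0]
eef_pos: [426.2, -88.3, 110.4]
[(array([328.5, 198.5]), [319, 190, 19, 16, 127])]
[-1.10753828e-01  7.64122262e-02  1.02443104e+02]
```

```bash
python3 -m crank '[[0,0,32,0,0,0],[0,0,34,0,0,0],[0,0,22,0,0,0],[0,0,12,0,0,0],[0,0,1,0,0,0],[0,0,0,0,0,0]]' 62| grep -E 'eef|wrist'
python3 -m crank '[[0,0,0,0,0,0],[0,0,0,0,0,0],[0,0,0,0,0,0],[0,0,0,0,0,0],[0,0,0,0,0,0]]' 30 25
python3 -m crank '[[0,0,-20,0,0,0],[0,0,-35,0,0,0],[0,0,-40,0,0,0],[0,0,-40,0,0,0],[0,0,-25,0,0,0],[0,0,0,0,0,-0.08],[0,0,0,0,0,-0.08],[0,0,0,0,0,0]]' | grep -E 'eef|opening'
python3 -m crank '[[0,32,8,0,0,0],[0,32,8,0,0,0],[0,32,8,0,0,0],[0,32,8,0,0,0],[-10,32,8,0,0,0],[-10,20,0,-0.0873,0,0],[0,0,0,-0.0873,0,0],[0,0,0,-0.0873,0,0]]' | grep opening
python3 -m crank '[[0,0,0,0,0,0],[0,0,0,0,0,0]]'
python3 -c "
from h import *
print(trayt(0,-100,12))"
```

```text
eef_pos: [426.6, -88.3, 9.8]
wrist_force: [-0.5, 0.1, 0.3]
time: 43.0
eef_pos: [427.0, -88.5, 10.5]
tool_rot: [0.778, 0.629, 0.0, 0.001]
wrist_force: [-1.6, 0.7, 7.1]
opening: 43.6
grasp_force: 25.0
eef_pos: [426.5, -88.4, 170.1]
opening: 43.7
opening: 43.6
time: 44.5
eef_pos: [604.3, -117.5, 129.3]
tool_rot: [0.72, 0.682, 0.089, 0.094]
wrist_force: [-0.7, 0.0, -1.1]
opening: 44.2
grasp_force: 25.0
tool in tray [[-0.001, 1.0, -0.002], [1.0, 0.001, -0.013], [-0.013, -0.002, -1.0]] pos [  11.1 -109.1   80.7]
[ 10.  -11.   68.6]
```

```bash
python3 -m crank '[[5,-6,24,0,0,0],[5,-5,24,0,0,0],[0,0,14,0,0,0],[0,0,5,0,0,0],[0,0,1,0,0,0],[0,0,0,0,0,0],[0,0,0,0,0,0]]' | grep -E 'eef|wrist|opening'
for i in 1 2 3; do python3 -m crank '[[0,0,1,0,0,0],[0,0,0,0,0,0],[0,0,0,0,0,0]]' | grep -E 'eef|wrist'; done
python3 -c "
from h import *
print(trayt(0,-100,9))"
```

```text
eef_pos: [613.3, -108.2, 61.7]
wrist_force: [0.5, 0.3, -1.5]
opening: 44.1
eef_pos: [613.0, -108.0, 60.2]
wrist_force: [-0.3, 0.9, -1.1]
eef_pos: [613.3, -108.0, 59.7]
wrist_force: [-5.4, 0.1, 6.5]
eef_pos: [613.4, -108.0, 59.7]
wrist_force: [-15.5, 1.8, 19.6]
tool in tray [[-0.003, 1.0, 0.001], [1.0, 0.003, -0.013], [-0.013, 0.001, -1.0]] pos [   1.3 -100.1   11.1]
[ 0.1 -1.3  2.1]
```

```bash
python3 -m crank '[[0,0,-1.5,0,0,0],[0,0,0,0,0,0]]' | grep -E 'wrist'
python3 -m crank '[[0,0,0,0,0,0],[0,0,0,0,0,0],[0,0,0,0,0,0],[0,0,0,0,0,0]]' 62 20| grep -E 'eef|wrist|opening'
python3 -m crank '[[0,0,-20,0,0,0],[0,0,-40,0,0,0],[0,0,-40,0,0,0],[0,0,-20,0.0873,0,0],[0,0,0,0.0873,0,0],[0,0,0,0.0873,0,0]]' | grep eef
python3 -m crank '[[0,-10,-35,0,0,0],[0,-10,-35,0,0,0],[0,-10,-35,0,0,0],[0,-10,-35,0,0,0],[0,-10,-35,0,0,0],[0,-10,-35,0,0,0],[0,0,0,0,0,0],[0,0,0,0,0,0]]' | grep eef
python3 - <<'E'
from h import *
import pickle
np.set_printoptions(precision=1,suppress=True)
W=grab('wrist');S=grab('side');T=grab('top')
for n,f in(('w12',W),('side12',S),('top12',T)): cv2.imwrite(f'pics/{n}.png',f['img']); pickle.dump(f,open(n+'.pkl','wb'))
a=W['img'][:300,100:]; b=S['img'][90:,120:420]
o=np.zeros((600,800,3),np.uint8); o[:300,:460]=a; o[:330,470:770]=b; o[330:600,0:560]=T['img'][90:360]; cv2.imwrite('pics/fin.png',o)
# lid corners in tray frame (plane 28 above floor)
for k,y in(('yel',100),('white',0),('green',-100)):
    for nm,f in(('W',W),('S',S)):
        try:
            near=np.array(proj(f,TO+TA@np.array([0,y,28.]))); 
            m=cv2.inRange(cv2.cvtColor(f['img'],cv2.COLOR_BGR2HSV),*map(np.array,RNG[k])); m=cv2.morphologyEx(m,cv2.MORPH_CLOSE,np.ones((3,3)))
            cs=cv2.findContours(m,cv2.RETR_EXTERNAL,cv2.CHAIN_APPROX_NONE)[0]
            c=max((c for c in cs if np.hypot(*(c[:,0].mean(0)-near))<25),key=cv2.contourArea)
            P=[]
            for p in c[:,0].astype(float):
                o_,d=ray(f,*p); o_=TA.T@(o_-TO); d=TA.T@d; P.append((o_+d*(28-o_[2])/d[2])[:2])
            print(k,nm,cv2.minAreaRect(np.array(P,np.float32)))
        except ValueError: print(k,nm,'none')
E
```

```text
wrist_force: [-0.3, 1.0, -0.4]
eef_pos: [613.0, -107.9, 59.3]
wrist_force: [0.6, -0.7, 0.3]
opening: 61.4
eef_pos: [582.3, -106.5, 178.3]
eef_pos: [522.2, -103.4, 387.4]
yel W ((1.3144283294677734, 78.49951934814453), (30.363399505615234, 45.53207015991211), 89.98441314697266)
yel S ((2.008411407470703, 116.24916076660156), (90.63999938964844, 43.03130340576172), 89.65274810791016)
white W ((1.0854015350341797, 0.13666343688964844), (44.24005889892578, 63.127769470214844), 0.26991260051727295)
white S ((1.8789539337158203, 2.085023880004883), (43.16650390625, 66.57369995117188), 0.6139962673187256)
green W ((1.185281753540039, -99.73480987548828), (61.37276077270508, 40.54918670654297), 89.89984130859375)
green S ((2.4753189086914062, -75.19605255126953), (26.53310775756836, 36.62068557739258), 86.25752258300781)
```

View pics/fin.png

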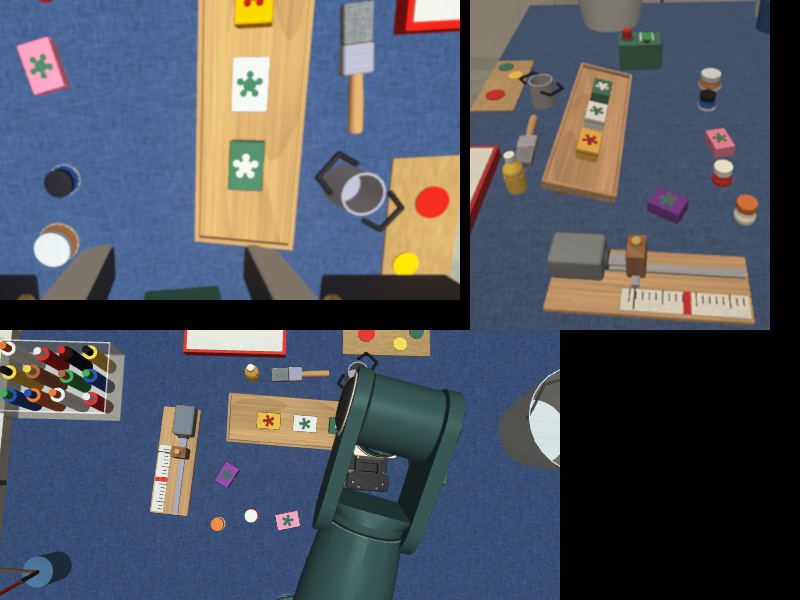

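The final view shows the yellow, white and green boxes lid up and square on the tray floor, well inside its lips. The drum shows green, the block is home, and the pots and tools are where they were.

```bash
python3 -c "
from rig import manip
print(manip.finish_job())"
```

```text
the job is handed in; nothing more can be done
None
```

The job is handed in: the block was proof-pulled twice and is home, the counter shows green, and all three boxes present (yellow, white, green) lie lid up on the tray, but I misread the rising dots and pressed past green once, so it took a full extra turn (11 presses) to bring it back.

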